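Pull a proof on the hinged-flap press

ROBOT

A 6-joint arm with a two-finger parallel gripper is mounted at the origin on the work surface. World frame = base frame: x ahead of the robot, y to its left, z up, the work surface at z = 0. Lengths are in mm, angles in rad, forces in N, time in s.
With the tool pointing down it reaches from about 375 to 900 mm from the base axis. Payload 3.1 kg.
Tool frame: the origin (TCP) lies midway between the tips of the shut fingers; the grasp point (between the pads) lies 19 mm behind it (robot.grip_depth is the distance from the TCP to the grasp point, in mm); z points along the fingers, y is the line along which they close (so a half turn about z gives the same grasp; the last joint's range is limited). The gripper opens to 87 mm and grips with 3 to 60 N. Pads are 19 mm wide; open, the fingers measure 117 mm over their backs; the gripper's body (75 mm by 190 mm) begins 51 mm behind the grasp point.
Start: joints at [-1.379, 0.527, 1.433, -0, 1.181, -0.178], TCP at [225.914, -582.717, 185.048] pointing down, gripper open.
Joint ranges: [-3.08, 3.08], [-0.75, 2.2], [0.22, 2.44], [-1.43, 4.57], [0, 2.65], [-2.85, 2.85]. Speed limits (rad/s): [2.79, 2.79, 3.14, 3.14, 3.14, 3.14].

INTERFACE

Orientations are given as a unit quaternion [w, x, y, z].
In Python, from rig import robot, optics gives the robot as it stands.
- The arm moves only by the tool move_arm, never from a script. Its argument "motion" is text: rows parted by semicolons, each of 7 numbers parted by spaces: the turn, a rotation vector about the world's x, y, z in degrees, then the shift along the world's x, y, z in m, then the opening, from -1 (shut) to 1 (fully open). In form: rx ry rz x y z hand; .... A call has 1 to 10 rows; each row is the pose to reach, as a shift and turn from the pose commanded when the call began; what a row does not reach only later rows make up. A row lasts 1/12 s, in which the tool goes at most 41.7 mm and 7.16 degrees, less where a joint would pass 70% of its speed; a pose out of reach is approached as far as the arm can. A call with a gripper value outside its range is refused whole. The fingers move at their own pace and stop on an object; "force" is the grip in N (left out, the last holds). Time passes only in rows, so rows that repeat a pose let the fingers close. It gives the time, the measured TCP pose, the force, the opening and the grip force at its end, in the units of the state.
- robot.get_state(): the state, without advancing time (a new reading comes with each control period).
- optics.camera(name): name is "scene" or "top" or "wrist"; returns a dict with "pixels" (420x560x3 uint8, blue, green, red), "camera_matrix" (3x3 intrinsics, pixels), "world_from_camera" (4x4, takes a point from camera to world coordinates). Camera axes: x right, y down, z forward; pixel columns grow to the right and rows downward; lengths in mm; the calibration is good to about 2 mm. The wrist camera is an equidistant fisheye: a pixel r from the principal point sees the ray r / f radians off the axis. A picture is of the moment at which its call begins. There is no depth.
- robot.close_job(): hands the job in; it is judged then, once.
The state is a dict: "t": time; "joints": joint angles; "joint_vel": joint speeds; "joint_efforts": joint torques, N m; "tool_pos": TCP position; "eef_rot": TCP orientation; "contact_force": force on the tool from outside, world axes, zero at the start; "ft_torque": the same for the moment, N m; "finger_gap": finger opening in mm; "gripper_force": force on a finger pad.
Only numpy, scipy, OpenCV 4.12 (cv2) and the standard library are available. Lean on these libraries where they do the work, as an engineer would, in place of code of your own. Each camera call takes 0.05 s, during which the arm holds its last target. There are 200 camera calls.

TASK

Lay every ornament cut that is on the bench flat and face up, side by side, in the bed of the proof press, gripping the soft old wood lightly (a grip of 50 N at most). Then swing the flap over past upright and lower it gently until it is fully shut, press its plunger well in (at least three quarters of its travel, with no more than 50 N) to make the impression, and swing the flap back over, setting it gently down on its rest and never letting it fall. Leave all the cuts in the bed and do not disturb the other things on the bench.

Things in the scene. Friction and masses are not known exactly. Their poses are not given: they have to be found in the camera images.
- cut1: ornament cut: brown wooden block 64 mm long (own x), 34 mm wide (own y), 23 mm high, about 60 g, its dark raised face (a thick bar between two thin rules) on top; lies face up on the bench at the start. Origin: centre of its underside, z up. May be absent (None). Soft: finger forces on it must not add up to over 130 N; grip with 20 to 40 N
- cut2: ornament cut: brown wooden block 64 mm long (own x), 40 mm wide (own y), 23 mm high, about 60 g, its dark raised face (a row of three diamonds) on top; lies face up on the bench at the start. Origin: centre of its underside, z up. May be absent (None). Soft: finger forces on it must not add up to over 130 N; grip with 20 to 40 N
- cut3: ornament cut: brown wooden block 64 mm long (own x), 46 mm wide (own y), 23 mm high, about 60 g, its dark raised face (a diamond in a rectangular border) on top; lies face up on the bench at the start. Origin: centre of its underside, z up. May be absent (None). Soft: finger forces on it must not add up to over 130 N; grip with 20 to 40 N
- cut4: ornament cut: brown wooden block 64 mm long (own x), 52 mm wide (own y), 23 mm high, about 60 g, its dark raised face (an eight-pointed star) on top; lies face up on the bench at the start. Origin: centre of its underside, z up. May be absent (None). Soft: finger forces on it must not add up to over 130 N; grip with 20 to 40 N
- press: proof press, fixed to the bench, 280 mm along its x, about 360 mm along its y. Origin on the bench directly below the hinge line; the hinge line runs along the press's x, 54 mm above the bench. On its -y side is the bed, on its +y side two posts with rubber pads, the open flap's rest
- press_bed (a point): centre of the bed floor (22 mm above the bench, 90 mm to the -y side of the hinge line), axes as the press's; the flat floor inside the rim is 220 mm (x) by 160 mm (y), the rim 6 mm high and 8 mm wide. Shut, the flap's underside is 28 mm above the floor, so blocks must lie flat, not stacked
- press_hinge (a point): middle of the hinge line, 54 mm above the bench; axes as the press's
- platen (a joint): angle of the hinged flap (platen; aluminium plate 222 x 162 x 8 mm in the plane of the hinge line, whole flap about 0.5 kg): 0 = shut, level over the bed on its stop; 1.57 = upright; 2.9 = folded right back onto the rest posts (its start). The hinge is free: the flap falls to whichever side of upright it is on. It slams if let fall
- platen_handle (a point): middle of the flap's handle: a round steel bar 12 mm thick parallel to the hinge line, 225 mm from it in the flap's plane, 130 mm long between two side arms, with a 47 mm gap between bar and plate. At flap angle a it lies 225*cos(a) mm to the press's -y side of the hinge line and 225*sin(a) mm above it. It can be pinched from above at any angle and turns between the fingers
- plunger (a joint): travel of the spring-loaded impression plunger on the flap's outer face, in m: 0 = out, 0.010 = fully in; moves square to the flap, towards the bed when shut. Takes 2 N to start, about 10 N at 8 mm, 12 N fully in, then rigid
- pad: the plunger's round wooden pad, 46 mm across, 10 mm thick, in the middle of the flap's outer face (90 mm from the hinge line)
- pad_top (a point): centre of the pad's pressing face; when the flap is shut and the plunger is out it looks up, 88 mm above the bench, over the bed's centre. With the flap open it hangs underneath
- ink_tin: ink tin, round, 76 mm across, 50 mm high; bystander, to be left alone. Origin: its underside
- planer: planing block, 90 x 70 x 45 mm, wood with a rubber top; bystander, to be left alone. Origin: its underside
Not all that is in view belongs to the job. Leave any white or yellow look-alike of the cut4 alone.

How it is judged (in metres and radians):
On the way, in this order (a step that is already met when the one before it is completed fails the run):
1. all the cuts lie flat and face up in the bed, released, with the flap still open (x of cut1 in the frame of press_bed between -0.1 and 0.1 m and y of cut1 in the frame of press_bed between -0.07 and 0.07 m and z of cut1 in the frame of press_bed between -0.004 and 0.004 m and angle between each of cut1, cut2, cut3, cut4's own z axis and vertical below 0.08 rad and x of cut2 in the frame of press_bed between -0.1 and 0.1 m and y of cut2 in the frame of press_bed between -0.07 and 0.07 m and z of cut2 in the frame of press_bed between -0.004 and 0.004 m and x of cut3 in the frame of press_bed between -0.1 and 0.1 m and y of cut3 in the frame of press_bed between -0.07 and 0.07 m and z of cut3 in the frame of press_bed between -0.004 and 0.004 m and x of cut4 in the frame of press_bed between -0.1 and 0.1 m and y of cut4 in the frame of press_bed between -0.07 and 0.07 m and z of cut4 in the frame of press_bed between -0.004 and 0.004 m and value of joint platen above 2.85 rad and contact force between the fingers and cut1 below 0.2 N and contact force between the fingers and cut2 below 0.2 N and contact force between the fingers and cut3 below 0.2 N and contact force between the fingers and cut4 below 0.2 N), for 0.2 s.
2. the flap has been swung over and is fully shut on its stop (value of joint platen below 0.035 rad), for 0.3 s.
3. with the flap shut, the plunger is pressed in to at least 7 mm (value of joint platen below 0.035 rad and value of joint plunger above 0.007 m), for 0.2 s.
4. the flap lies back on its rest (value of joint platen above 2.85 rad), for 0.3 s.
At the end, for the whole second after the job is handed in: The flap lies still on its rest (angle above 2.85 rad) and every cut that is present lies still, flat (within 0.08 rad) and face up on the bed floor (within 4 mm of its height), its centre inside the rim (within 100 mm along x and 70 mm along y of the bed's centre) (x of cut1 in the frame of press_bed between -0.1 and 0.1 m and y of cut1 in the frame of press_bed between -0.07 and 0.07 m and z of cut1 in the frame of press_bed between -0.004 and 0.004 m and angle between each of cut1, cut2, cut3, cut4's own z axis and vertical below 0.08 rad and x of cut2 in the frame of press_bed between -0.1 and 0.1 m and y of cut2 in the frame of press_bed between -0.07 and 0.07 m and z of cut2 in the frame of press_bed between -0.004 and 0.004 m and x of cut3 in the frame of press_bed between -0.1 and 0.1 m and y of cut3 in the frame of press_bed between -0.07 and 0.07 m and z of cut3 in the frame of press_bed between -0.004 and 0.004 m and x of cut4 in the frame of press_bed between -0.1 and 0.1 m and y of cut4 in the frame of press_bed between -0.07 and 0.07 m and z of cut4 in the frame of press_bed between -0.004 and 0.004 m and value of joint platen above 2.85 rad and not (velocity of joint platen above 0.1 rad/s) and not (velocity of joint platen below -0.1 rad/s) and linear speed of each of cut1, cut2, cut3, cut4 below 0.03 m/s); the robot touches nothing.
It fails at once if the flap slams: faster than 1.5 rad/s in the last 0.25 rad before it is shut (value of joint platen below 0.25 rad and velocity of joint platen below -1.5 rad/s).
It fails at once if the flap slams: faster than 1.5 rad/s in the last 0.25 rad before its rest (value of joint platen above 2.65 rad and velocity of joint platen above 1.5 rad/s).
It fails at once if a cut is crushed: the finger forces on it add up to more than 130 N (contact force between the fingers and cut1 above 130 N or contact force between the fingers and cut2 above 130 N or contact force between the fingers and cut3 above 130 N or contact force between the fingers and cut4 above 130 N).
It fails at once if the plunger's pad is pressed with more than 50 N (contact force between anything else and pad above 50 N).
It fails at once if a bystander (ink tin, planing block) is moved by more than 25 mm (distance of any of ink_tin, planer from where it was at the start of the episode above 0.025 m).
Of cut1, cut2, cut3, cut4 only 3 to 4 are there at a start; the rules pass over those that are not, and their reading is None.
At some moment in a run one of cut1, cut2, cut3, cut4 may be knocked a few centimetres aside while the robot is not near it.
It also fails if it takes over 208 s, if anything falls off the work surface, if the arm or the gripper's body presses on something with over 40 N, if the wrist force passes 120 N, or if a joint passes its speed limit or range.

## Working session

There is one attempt and no reset: what is moved stays moved. The work goes in short steps, Python scripts to look and compute and a tool call to move; the robot and the scene stay as the last step left them, time stands still between calls to the robot, and variables do not carry over. Pictures are saved under pics/ and viewed, at most 14 in all, crops included, and the job is handed in when it is done.

Besides the shell and the picture viewer there is one more tool, called after "Call:" by a JSON object that holds its "api" and its "payload". move_arm: Moves the arm, as the interface text tells. Its arguments: {"type":"object","properties":{"motion":{"type":"string"},"force":{"type":"number"}},"required":["motion"]}

```bash
ls; mkdir -p pics
python3 - <<'E'
from rig import robot, optics
import cv2,json,numpy as np
print(robot.get_state())
for n in ["scene","top"]:
    c=optics.camera(n); cv2.imwrite(f"pics/{n}0.png",c["pixels"])
    np.savez(f"pics/{n}0.npz",**c); print(n,c["camera_matrix"],c["world_from_camera"].round(3))
E
```

```text
pics
{'t': 0.0, 'joints': array([-1.37956292e+00,  5.28454755e-01,  1.43389561e+00, -3.52891139e-05,
        1.18136603e+00, -1.78484161e-01]), 'joint_vel': array([-0.00041205,  0.00018162, -0.00277189,  0.00016307,  0.00086283,
       -0.00183219]), 'joint_efforts': array([ 1.53655281e-03, -4.40042710e+01, -1.76595533e+01,  6.33904897e-02,
        5.82248729e-02, -1.62486795e-04]), 'tool_pos': array([ 225.71648603, -581.95938377,  184.0808418 ]), 'eef_rot': array([-1.06174357e-03,  9.82960429e-01,  1.83814221e-01, -2.30849428e-05]), 'contact_force': array([-0.13535215,  0.02671343,  0.18310474]), 'ft_torque': array([ 0.04530198, -0.02200233,  0.03839147]), 'gripper_force': 0.0, 'finger_gap': 87.42185294716204}
scene [[392.21206854   0.         281.51752212]
 [  0.         392.21206854 213.49261544]
 [  0.           0.           1.        ]] [[-3.330000e-01  5.290000e-01 -7.800000e-01  1.452528e+03]
 [ 9.430000e-01  1.980000e-01 -2.680000e-01  2.843360e+02]
 [ 1.300000e-02 -8.250000e-01 -5.650000e-01  7.738300e+02]
 [ 0.000000e+00  0.000000e+00  0.000000e+00  1.000000e+00]]
top [[381.0616818    0.         285.75274913]
 [  0.         381.0616818  209.47209615]
 [  0.           0.           1.        ]] [[-1.10000e-02 -9.94000e-01  1.06000e-01  4.10523e+02]
 [-1.00000e+00  1.10000e-02 -1.00000e-03 -5.05100e+01]
 [ 0.00000e+00 -1.06000e-01 -9.94000e-01  9.99784e+02]
 [ 0.00000e+00  0.00000e+00  0.00000e+00  1.00000e+00]]
```

View pics/top0.png

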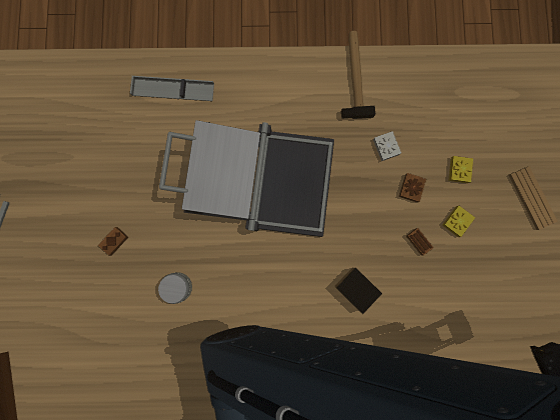

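View pics/scene0.png

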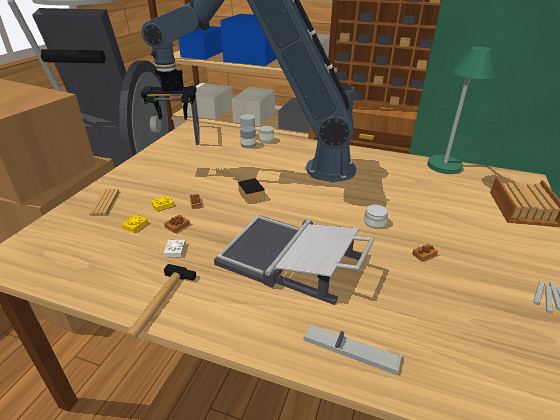

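The top view shows the cuts at (412,187) star, (419,241) bar and (113,241) diamonds. cut3 seems to be absent. The press has its hinge at column 258, the bed to the right and the handle at (165,162). The tin is at (174,288), and the planer at (358,290). Scene confirms three brown cuts at (177,223), (196,200) and (425,252).

```bash
cat > h.py <<'E'
import numpy as np,cv2
def ray(c,uv):
    K=c["camera_matrix"];T=c["world_from_camera"]
    d=np.array([(uv[0]-K[0,2])/K[0,0],(uv[1]-K[1,2])/K[1,1],1.0])
    if c.get("fish") :
        r=np.hypot(d[0],d[1]); d=np.array([d[0]/r*np.sin(r),d[1]/r*np.sin(r),np.cos(r)]) if r>1e-9 else np.array([0,0,1.])
    return T[:3,3],T[:3,:3]@d
def onz(c,uv,z):
    o,d=ray(c,uv); return o+d*(z-o[2])/d[2]
def tri(rays):
    A=np.zeros((3,3));b=np.zeros(3)
    for o,d in rays:
        d=d/np.linalg.norm(d);P=np.eye(3)-np.outer(d,d);A+=P;b+=P@o
    p=np.linalg.solve(A,b)
    return p,max(np.linalg.norm(np.cross(p-o,d/np.linalg.norm(d))) for o,d in rays)
def load(n):
    c=dict(np.load(f"pics/{n}.npz")); c["fish"]=n.startswith("wrist"); return c
def snap(name,fn):
    from rig import optics
    c=dict(optics.camera(name)); np.savez(f"pics/{fn}.npz",**c); cv2.imwrite(f"pics/{fn}.png",c["pixels"]); c["fish"]=name=="wrist"; return c
def proj(c,p):
    K=c["camera_matrix"];T=c["world_from_camera"]; q=T[:3,:3].T@(np.array(p,float)-T[:3,3])
    if c.get("fish"):
        r=np.hypot(q[0],q[1]);th=np.arctan2(r,q[2]);q=np.array([q[0]/r*th,q[1]/r*th,1])
    return K[:2,:2].diagonal()*q[:2]/q[2]+K[:2,2]
def comps(m,lo,hi):
    n,l,s,ce=cv2.connectedComponentsWithStats(m.astype(np.uint8))
    return [(l==i,s[i],ce[i]) for i in range(1,n) if lo<s[i,4]<hi]
E
python3 - <<'E'
from h import *
for n in ["top0","scene0"]:
    c=load(n); hsv=cv2.cvtColor(c["pixels"],cv2.COLOR_BGR2HSV)
    pts=[(412,187),(419,241),(113,241)] if n=="top0" else [(177,223),(196,200),(425,252)]
    for p in pts: print(n,p,hsv[p[1]-12:p[1]+13:4,p[0]-12:p[0]+13:4].tolist()[2:5])
    print("bench",hsv[200,100],hsv[250,290])
E
python3 - <<'E'
import cv2,sys
sys.path.insert(0,'.')
a=cv2.imread('pics/top0.png'); 
cv2.imwrite('pics/crop1.png',cv2.resize(a[110:250,150:350],None,fx=4,fy=4,interpolation=cv2.INTER_CUBIC))
E
```

```text
top0 (412, 187) [[[17, 105, 80], [13, 159, 101], [13, 149, 65], [12, 159, 64], [12, 155, 69], [11, 156, 62], [15, 117, 98]], [[17, 106, 77], [13, 156, 103], [14, 144, 71], [12, 163, 69], [11, 158, 68], [12, 162, 66], [16, 112, 105]], [[16, 130, 53], [14, 154, 91], [13, 159, 80], [13, 154, 63], [13, 169, 65], [15, 156, 80], [17, 105, 114]]]
top0 (419, 241) [[[16, 172, 43], [10, 154, 43], [15, 154, 53], [12, 153, 65], [11, 168, 56], [18, 109, 126], [18, 110, 123]], [[18, 114, 83], [15, 174, 38], [12, 152, 62], [13, 171, 64], [12, 154, 83], [11, 169, 65], [17, 113, 129]], [[18, 111, 113], [18, 116, 77], [14, 166, 57], [11, 162, 66], [13, 167, 61], [16, 163, 61], [14, 160, 89]]]
top0 (113, 241) [[[18, 113, 113], [14, 151, 98], [12, 154, 48], [13, 151, 54], [13, 154, 96], [12, 149, 91], [14, 159, 64]], [[15, 131, 103], [14, 157, 96], [12, 150, 61], [11, 155, 61], [14, 156, 93], [13, 169, 74], [18, 109, 124]], [[14, 163, 94], [15, 162, 104], [12, 157, 57], [12, 145, 51], [14, 154, 96], [17, 108, 125], [18, 110, 128]]]
bench [ 17 110 121] [ 17 110 123]
scene0 (177, 223) [[[18, 123, 209], [1
[... 370 characters left out ...]
[13, 175, 108], [14, 172, 113], [18, 119, 184], [16, 117, 191], [18, 121, 200]], [[18, 117, 214], [18, 121, 189], [12, 185, 105], [11, 181, 110], [15, 148, 131], [18, 121, 213], [17, 121, 203]], [[18, 122, 203], [18, 118, 210], [14, 181, 178], [14, 177, 115], [14, 185, 105], [17, 120, 199], [17, 118, 198]]]
scene0 (425, 252) [[[18, 119, 201], [14, 187, 190], [14, 181, 158], [11, 173, 109], [12, 179, 101], [13, 194, 92], [17, 121, 201]], [[14, 182, 101], [14, 176, 162], [13, 189, 93], [14, 180, 119], [14, 184, 72], [14, 179, 165], [15, 160, 137]], [[18, 119, 205], [13, 178, 106], [13, 173, 161], [14, 175, 128], [14, 184, 125], [16, 139, 132], [17, 116, 143]]]
bench [ 17 132 145] [ 23   5 194]
```

View pics/crop1.png

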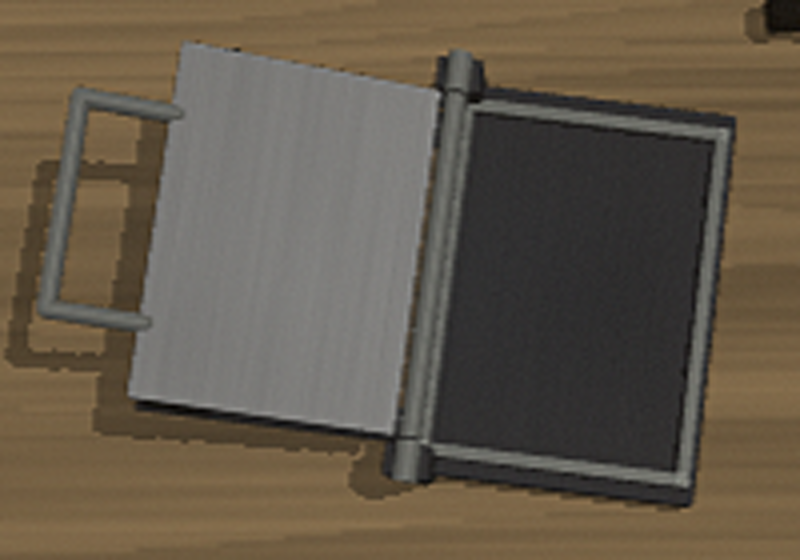

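Crop, in 4x pixels with offset (150,110): bed inner corners (468,112), (716,140), (680,467), (435,442). Handle bar from (80,97) to (47,310), and hinge barrel from (460,80) to (407,465).

Run:
```python
from h import *
t=load("top0");s=load("scene0")
def cr(p): return ((p[0]+.5)/4+150-.5,(p[1]+.5)/4+110-.5)
B=[onz(t,cr(p),26) for p in [(468,112),(716,140),(680,467),(435,442)]]
for b in B: print("bed",b.round(1))
print("bed c",np.mean(B,0).round(1),[np.linalg.norm(B[i]-B[i-1]).round(1) for i in range(4)],[np.degrees(np.arctan2(*(B[i]-B[i-1])[[1,0]])).round(1) for i in range(4)])
for p in [(80,97),(47,310)]: print("handle",onz(t,cr(p),108).round(1))
for p in [(460,80),(407,465)]: print("hinge",onz(t,cr(p),60).round(1))
R={}
for n,c,pts in (("t",t,[(412,187),(419,241),(113,241)]),("s",s,[(177,223),(196,200),(425,252)])):
    hsv=cv2.cvtColor(c["pixels"],cv2.COLOR_BGR2HSV)
    m=(hsv[...,1]>138)&(hsv[...,0]<=16)
    l=cv2.connectedComponents(m.astype(np.uint8))[1]
    for i,p in enumerate(pts):
        w=l[p[1]-4:p[1]+5,p[0]-4:p[0]+5]; k=np.bincount(w[w>0]).argmax()
        ys,xs=np.nonzero(l==k); r=cv2.minAreaRect(np.c_[xs,ys].astype(np.float32))
        R[n,i]=r
        print(n,i,len(xs),np.round(r[0],1),np.round(r[1],1),round(r[2],1))
        if n=="t":
            q=np.array([onz(t,u,23) for u in cv2.boxPoints(r)]); e=[q[1]-q[0],q[2]-q[1]]
            print("  w",q.mean(0).round(1),[ (np.linalg.norm(v).round(1),np.degrees(np.arctan2(v[1],v[0])).round(1)) for v in e])
for i in range(3):
    p,err=tri([ray(t,R["t",i][0]),ray(s,R["s",i][0])]); print("tri",p.round(1),err.round(1))
for n,p in [("tin",(174,288)),("planer",(358,290))]: print(n,onz(t,p,50).round())
b=s["pixels"]
cv2.imwrite('pics/crop2.png',cv2.resize(b[200:310,205:385],None,fx=4,fy=4,interpolation=cv2.INTER_CUBIC))
```

```text
bed [704.8  -3.9  26. ]
bed [ 684.2 -166.1   26. ]
bed [ 470.2 -138.1   26. ]
bed [488.   18.5  26. ]
bed c [586.8 -72.4  26. ] [np.float64(217.9), np.float64(163.5), np.float64(215.7), np.float64(157.6)] [np.float64(-5.9), np.float64(-97.2), np.float64(172.5), np.float64(83.5)]
handle [691.8 225.4 108. ]
handle [562.4 242.1 108. ]
hinge [ 7.154e+02 -6.000e-01  6.000e+01]
hinge [471.3  33.4  60. ]
t 0 506 [412.3 187.3] [21.  24.9] 16.7
  w [ 569.4 -380.8   23. ] [(np.float64(66.0), np.float64(-18.8)), (np.float64(54.1), np.float64(-107.8))]
t 1 355 [419.5 241.3] [26.  14.4] 52.1
  w [ 429.5 -392.6   23. ] [(np.float64(37.5), np.float64(-53.5)), (np.float64(65.1), np.float64(-144.1))]
t 2 436 [112.2 240.8] [17.  26.2] 45.0
  w [439.7 392.2  23. ] [(np.float64(65.3), np.float64(-44.2)), (np.float64(44.5), np.float64(-134.3))]
s 0 291 [176.3 223.2] [15.  23.4] 60.3
s 1 138 [195.3 201. ] [13.6 10. ] 80.5
s 2 291 [424.6 252.2] [14.4 24.6] 66.8
tri [ 571.7 -385.9    9.1] 0.4
tri [ 429.5 -397.2    8.8] 0.5
tri [440.  397.9   9.9] 0.2
tin [321. 224.  50.]
planer [ 312. -227.   50.]
```

View pics/crop2.png

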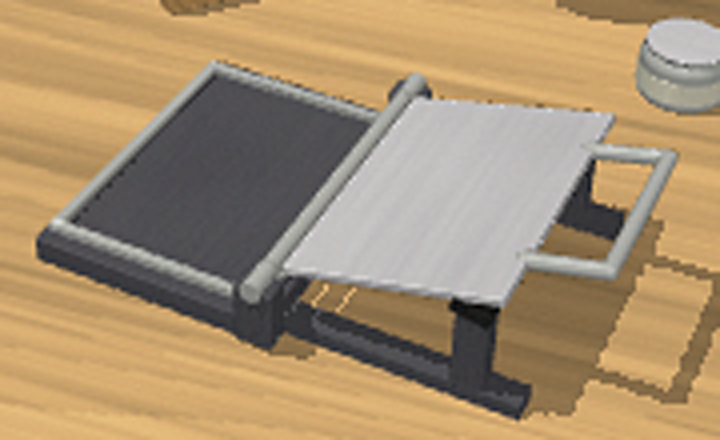

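Crop 2: handle bar from (612,268) to (672,155), hinge near end at (250,290), bed rim and empty bed. Heights fit the text. Moving over cut4.

Call:
{"api": "move_arm", "payload": {"motion": "0 0 5 0.034 0.02 0 1;0 0 10 0.07 0.04 0 1;0 0 15 0.105 0.06 0 1;0 0 20 0.14 0.08 0 1;0 0 26 0.175 0.1 0 1;0 0 32 0.21 0.12 0 1;0 0 38 0.25 0.145 0 1;0 0 44 0.29 0.17 0 1;0 0 50 0.32 0.19 0 1;0 0 50 0.344 0.201 0 1", "force": 30}}

```text
t: 0.93
tool_pos: [572.0, -378.3, 184.4]
eef_rot: [-0.001, 0.812, 0.584, 0.0]
contact_force: [-0.0, -0.5, -0.2]
finger_gap: 86.7
gripper_force: 0.0
```

Run:
```python
from h import *
c=snap("wrist","wrist1"); print(c["camera_matrix"],c["world_from_camera"].round(2))
t=load("top0");s=load("scene0")
def a(p,o): return ((p[0]+.5)/4+o[0]-.5,(p[1]+.5)/4+o[1]-.5)
for p,q in [((80,97),(612,268)),((47,310),(672,155)),((716,140),(70,226)),((680,467),(214,76)),]:
    x,e=tri([ray(t,a(p,(150,110))),ray(s,a(q,(205,200)))]);print(x.round(1),e.round(1))
```

```text
[[325.1922621    0.         278.73132957]
 [  0.         325.1922621  210.19461802]
 [  0.           0.           1.        ]] [[ 9.5000e-01 -3.0000e-01 -9.0000e-02  5.9612e+02]
 [-3.2000e-01 -9.1000e-01 -2.5000e-01 -3.0874e+02]
 [-0.0000e+00  2.7000e-01 -9.6000e-01  3.8422e+02]
 [ 0.0000e+00  0.0000e+00  0.0000e+00  1.0000e+00]]
[691.  225.8 109.9] 1.0
[561.8 243.2 109.7] 1.6
[ 683.9 -163.8   23.2] 2.7
[ 470.  -137.    22.3] 1.5
```

View pics/wrist1.png

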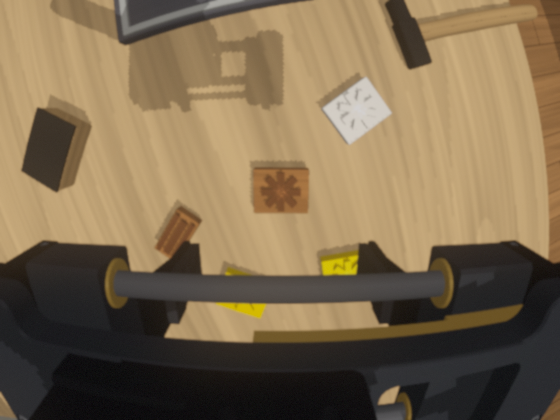

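The wrist view shows cut4 at (281,190), cut1 at (179,231), the white decoy at (357,110) and the yellow ones at the bottom.

```bash
cat > m.py <<'E'
from h import *
def cuts(c,seeds,amin=200):
    px=c["pixels"];hsv=cv2.cvtColor(px,cv2.COLOR_BGR2HSV)
    m=(hsv[...,1]>138)&(hsv[...,0]<=16)&(hsv[...,2]>25)
    l=cv2.connectedComponents(m.astype(np.uint8))[1]
    for p in seeds:
        w=l[p[1]-6:p[1]+7,p[0]-6:p[0]+7]
        if not (w>0).any(): print(p,"none");continue
        k=np.bincount(w[w>0]).argmax(); ys,xs=np.nonzero(l==k)
        for z in (0,23):
            q=np.array([onz(c,u,z)[:2] for u in zip(xs,ys)]).astype(np.float32)
            r=cv2.minAreaRect(q); b=cv2.boxPoints(r); e=[b[1]-b[0],b[2]-b[1]]; L=max(e,key=np.linalg.norm)
            print(p,len(xs),"z",z,"c",np.round(r[0],1),np.sort(r[1]).round(1),"ang",(np.degrees(np.arctan2(L[1],L[0]))%180).round(1))
E
python3 - <<'E'
from m import *
cuts(load("wrist1"),[(281,190),(179,231)])
E
```

```text
(281, 190) 2361 z 0 c [ 571.7 -386.2] [54.5 64.9] ang 161.5
(281, 190) 2361 z 23 c [ 573.2 -381.5] [51.2 61. ] ang 161.5
(179, 231) 1143 z 0 c [ 425.7 -397.7] [33.9 71.3] ang 36.1
(179, 231) 1143 z 23 c [ 435.9 -392.4] [31.9 67.1] ang 36.1
```

Call:
{"api": "move_arm", "payload": {"motion": "0 0 0 0.001 -0.001 -0.04 1;0 0 0 0.002 -0.001 -0.08 1;0 0 0 0.002 -0.001 -0.12 1;0 0 0 0.002 -0.001 -0.14 1;0 0 0 0.002 -0.001 -0.14 1;0 0 0 0.002 -0.001 -0.14 1"}}

```text
t: 1.48
tool_pos: [570.9, -382.1, 43.4]
eef_rot: [-0.002, 0.813, 0.582, -0.0]
contact_force: [-0.4, -1.0, 0.9]
finger_gap: 86.9
gripper_force: 0.0
```

Call:
{"api": "move_arm", "payload": {"motion": "0 0 0 0.001 0 -0.03 1;0 0 0 0.001 0 -0.04 1;0 0 0 0.001 0 -0.04 1;0 0 0 0.001 0 -0.04 -1;0 0 0 0.001 0 -0.04 -1;0 0 0 0.001 0 -0.04 -1;0 0 0 0.001 0 -0.04 -1;0 0 0 0.001 0 -0.04 -1;0 0 0 0.001 0 -0.04 -1;0 0 0 0.001 0 -0.04 -1", "force": 30}}

```text
t: 2.32
tool_pos: [573.0, -382.8, 5.4]
eef_rot: [0.0, 0.813, 0.582, 0.0]
contact_force: [-0.2, -0.1, -0.7]
finger_gap: 48.1
gripper_force: 0.0
```

Run:
```python
from h import *
from rig import robot
print(robot.get_state())
c=snap("wrist","wrist2")
```

```text
{'t': 2.3167, 'joints': array([-7.50757063e-01,  8.26294800e-01,  1.37985175e+00, -1.71212185e-05,
        9.35063823e-01, -4.22423508e-01]), 'joint_vel': array([-0.00018549,  0.00485104,  0.00169808, -0.00061475, -0.00179084,
       -0.00032669]), 'joint_efforts': array([-1.94649314e-03, -5.22569811e+01, -1.37489042e+01,  4.38460184e-02,
        6.21988415e-02,  1.01026606e-04]), 'tool_pos': array([ 573.00008945, -382.81122927,    5.37691252]), 'eef_rot': array([1.88734925e-04, 8.13159389e-01, 5.82041040e-01, 3.09967011e-05]), 'contact_force': array([-0.24490499, -0.146932  , -0.71511147]), 'ft_torque': array([ 0.01453221, -0.06357343, -0.00948544]), 'gripper_force': 0.0, 'finger_gap': 48.12875231471512}
```

View pics/wrist2.png

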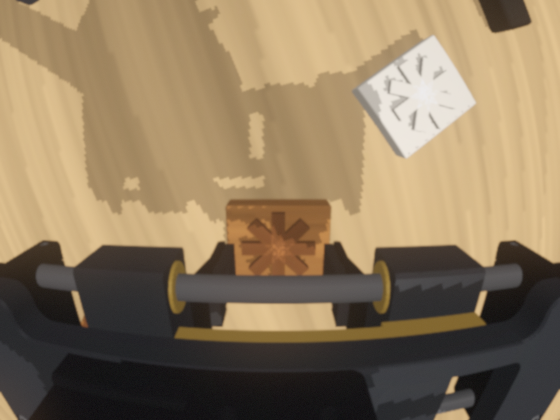

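The view shows the block at (279,240) with the fingers beside or behind it at (215,270) and (345,270). I am checking where the TCP projects.

Run:
```python
from m import *
from rig import robot
c=load("wrist2");print(proj(c,[573,-382.8,5.4]),proj(c,[573,-382.8,24]))
cuts(c,[(279,240)])
R=c["world_from_camera"];print(R.round(3))
for s in(24,32,43):
  d=np.array([np.cos(np.radians(-18.8)),np.sin(np.radians(-18.8)),0])*s
  print(s,proj(c,np.array([573,-382.8,24])+d),proj(c,np.array([573,-382.8,24])-d))
```

```text
[278.03493287 237.47200537] [277.95617745 248.23088892]
(279, 240) 7232 z 0 c [ 571.9 -385.5] [53.7 68.3] ang 161.2
(279, 240) 7232 z 23 c [ 574.8 -377.3] [47.6 60.7] ang 161.2
[[ 9.47000e-01 -3.10000e-01 -8.70000e-02  5.97382e+02]
 [-3.22000e-01 -9.12000e-01 -2.54000e-01 -3.12868e+02]
 [-1.00000e-03  2.68000e-01 -9.63000e-01  2.05019e+02]
 [ 0.00000e+00  0.00000e+00  0.00000e+00  1.00000e+00]]
24 [317.76562899 248.06391373] [238.17384833 248.01877715]
32 [330.83776501 247.92610462] [225.1222582  247.86638327]
43 [348.5322099  247.67374639] [207.46444939 247.59460255]
```

Call:
{"api": "move_arm", "payload": {"motion": "0 0 0 0 0 0 -1;0 0 0 0 0 0 -1;0 0 0 0 0 0 -1;0 0 0 0 0 0 -1", "force": 30}}

```text
t: 2.7
tool_pos: [572.9, -382.7, 5.0]
eef_rot: [-0.0, 0.813, 0.582, -0.0]
contact_force: [0.4, 0.1, -0.6]
finger_gap: 17.8
gripper_force: 0.0
```

Run:
```python
from h import *
a=snap("wrist","wrist3")["pixels"][130:330,140:420];b=snap("scene","scene3")["pixels"];
b=b[90:270,100:280]
cv2.imwrite("pics/v3.png",np.hstack([cv2.resize(a,(448,320)),cv2.resize(b,(320,320))]))
```

```text
(no output)
```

View pics/v3.png

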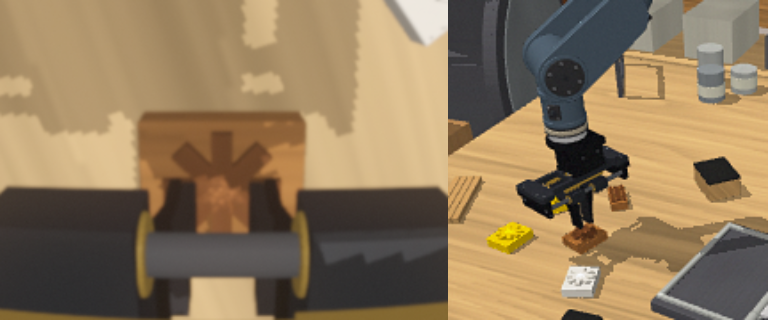

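The fingers seem to be over the block, not round it. I am checking where their tips really are.

Run:
```python
from h import *
from rig import robot
print(robot.grip_depth, robot.get_state()["tool_pos"])
s=load("scene3");w=load("wrist3");t=load("top0")
for z in (5,24,43): print(z,proj(s,[573,-382.8,z]),proj(w,[573,-382.8,z]))
a=s["pixels"][165:245,140:220]; b=w["pixels"][190:330,190:370]
cv2.imwrite("pics/v4.png",np.hstack([cv2.resize(a,(480,480),interpolation=cv2.INTER_CUBIC),np.zeros((480,10,3),np.uint8),cv2.resize(b,None,fx=1.7,fy=480/140)]))
T=w["world_from_camera"]; print(T.round(1))
```

```text
18.700000000000003 [ 572.91298716 -382.68541666    4.98712841]
5 [177.1944842  224.62023907] [278.28264321 237.56137806]
24 [176.40121242 219.94176725] [278.20881564 248.57370645]
43 [175.5946215  215.18474328] [278.1206583  261.76341445]
[[ 9.000e-01 -3.000e-01 -1.000e-01  5.973e+02]
 [-3.000e-01 -9.000e-01 -3.000e-01 -3.128e+02]
 [-0.000e+00  3.000e-01 -1.000e+00  2.046e+02]
 [ 0.000e+00  0.000e+00  0.000e+00  1.000e+00]]
```

View pics/v4.png

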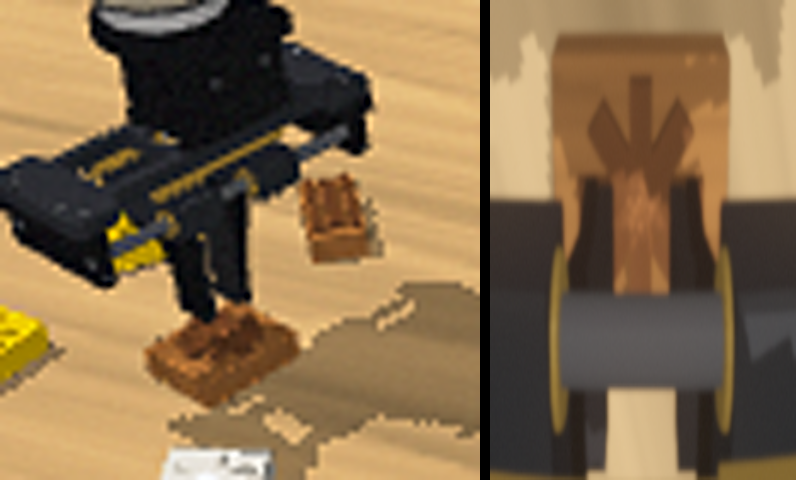

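Both views show the tips hovering just above the block's top, so they stand about 20 mm higher than reported. I'll triangulate the tip, lift slightly and reopen.

Call:
{"api": "move_arm", "payload": {"motion": "0 0 0 0 0 0.01 1;0 0 0 0 0 0.01 1;0 0 0 0 0 0.01 1;0 0 0 0 0 0.01 1;0 0 0 0 0 0.01 1;0 0 0 0 0 0.01 1;0 0 0 0 0 0.01 1;0 0 0 0 0 0.01 1;0 0 0 0 0 0.01 1;0 0 0 0 0 0.01 1"}}

```text
t: 3.63
tool_pos: [572.9, -382.7, 14.9]
eef_rot: [-0.0, 0.813, 0.582, -0.0]
contact_force: [-0.3, -0.3, 0.4]
finger_gap: 68.3
gripper_force: 0.0
```

Run:
```python
from h import *
s=load("scene3");w=load("wrist3")
for a,b in [((173,218),(304.7,242)),((179,216),(254.7,242.5))]:
    x,e=tri([ray(s,a),ray(w,b)]);print(x.round(1),e.round(1))
c=snap("wrist","wrist5")
from m import cuts
from rig import robot
st=robot.get_state();print(st["tool_pos"],st["finger_gap"])
cuts(c,[(281,235)])
```

```text
[ 591.1 -378.3   44.1] 2.3
[ 564.7 -372.9   36.5] 2.8
[ 572.88944556 -382.7074552    14.99579938] 72.47811456781764
(281, 235) 7466 z 0 c [ 571.1 -387.8] [58.3 68.2] ang 161.3
(281, 235) 7466 z 23 c [ 573.9 -379.8] [52.1 60.9] ang 161.3
```

Call:
{"api": "move_arm", "payload": {"motion": "0 0 0 0 0 0 1;0 0 0 0 0 0 1;0 0 0 0 0 0 1;0 0 0 0 0 -0.005 1;0 0 0 0 0 -0.01 1;0 0 0 0 0 -0.014 1;0 0 0 0 0 -0.018 1;0 0 0 0 0 -0.02 1;0 0 0 0 0 -0.02 1;0 0 0 0 0 -0.02 1"}}

```text
t: 4.52
tool_pos: [572.8, -382.6, -5.3]
eef_rot: [-0.0, 0.813, 0.582, -0.0]
contact_force: [0.5, 0.3, 0.0]
finger_gap: 86.9
gripper_force: 0.0
```

Run:
```python
from h import *
a=snap("wrist","wrist6")["pixels"][170:330,160:400];b=snap("scene","scene6")["pixels"][165:245,140:220]
cv2.imwrite("pics/v5.png",np.hstack([cv2.resize(b,(400,400),interpolation=cv2.INTER_CUBIC),cv2.resize(a,(400,400))]))
```

```text
(no output)
```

View pics/v5.png

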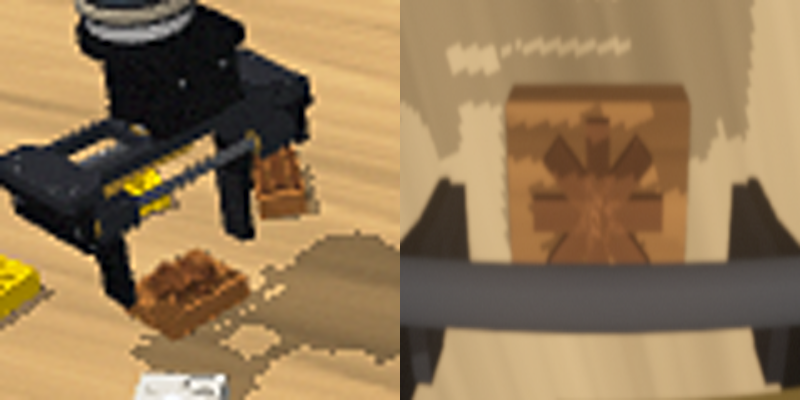

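Reported z is -5 mm with no contact, so tool_pos z is biased. Estimating the tip's true height from the scene view.

Run:
```python
from h import *
s=load("scene6");u=np.array([np.cos(np.radians(-18.8)),np.sin(np.radians(-18.8)),0])
n=np.array([-u[1],u[0],0])
# finger plane: vertical plane through TCP containing u (+- half pad), tip px left (125,307)/5, right(240,238)/5
for off in (-9,0,9):
  for p in [(122,306),(240,238)]:
    o,d=ray(s,(p[0]/5+139.6,p[1]/5+164.6)); q=np.array([572.8,-382.6,0])+n*off
    x=o+d*(n@(q-o))/(n@d); print(off,p,x.round(1),"along",(u@(x-q)).round(1))
```

```text
-9 (122, 306) [ 611.5 -405.3   20.8] along 44.0
-9 (240, 238) [ 518.3 -373.6   22.2] along -54.5
0 (122, 306) [ 619.7 -398.6   28.1] along 49.6
0 (240, 238) [ 527.4 -367.1   29.5] along -47.9
9 (122, 306) [ 627.9 -391.9   35.5] along 55.2
9 (240, 238) [ 536.5 -360.7   36.8] along -41.4
```

Call:
{"api": "move_arm", "payload": {"motion": "0 0 0 0 0 -0.006 1;0 0 0 0 0 -0.012 1;0 0 0 0 0 -0.015 1;0 0 0 0 0 -0.016 1;0 0 0 0 0 -0.016 1;0 0 0 0 0 -0.016 1"}}

```text
t: 5.12
tool_pos: [572.9, -382.7, -21.1]
eef_rot: [-0.0, 0.813, 0.582, -0.0]
contact_force: [-0.1, -0.1, 0.1]
finger_gap: 86.8
gripper_force: 0.0
```

Run:
```python
from h import *
a=snap("wrist","wrist7")["pixels"][170:330,160:400];b=snap("scene","scene7")["pixels"][165:245,140:220]
cv2.imwrite("pics/v6.png",np.hstack([cv2.resize(b,(400,400),interpolation=cv2.INTER_CUBIC),cv2.resize(a,(400,400))]))
```

```text
(no output)
```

View pics/v6.png

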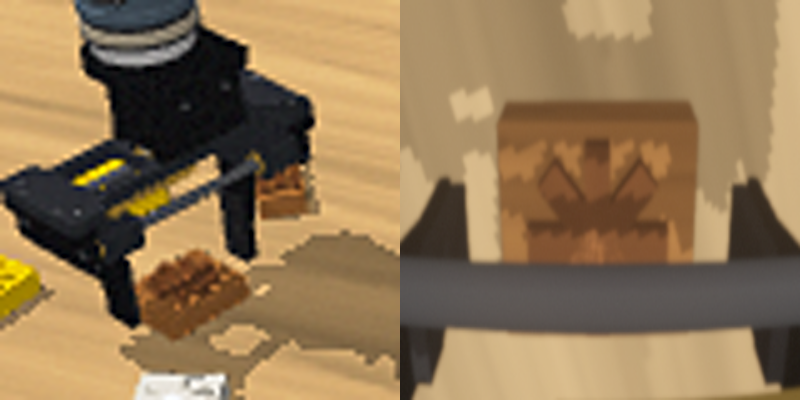

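Call:
{"api": "move_arm", "payload": {"motion": "0 0 0 0 0 -0.003 1;0 0 0 0 0 -0.006 1;0 0 0 0 0 -0.008 1;0 0 0 0 0 -0.008 1;0 0 0 0 0 -0.008 1"}}

```text
t: 5.63
tool_pos: [572.7, -382.6, -29.3]
eef_rot: [-0.0, 0.813, 0.582, -0.0]
contact_force: [-0.2, 0.6, -0.3]
finger_gap: 87.2
gripper_force: 0.0
```

Call:
{"api": "move_arm", "payload": {"motion": "0 0 0 0 0 -0.001 1;0 0 0 0 0 -0.002 1;0 0 0 0 0 -0.003 1;0 0 0 0 0 -0.003 1"}}

```text
t: 5.97
tool_pos: [572.8, -382.6, -32.2]
eef_rot: [-0.0, 0.813, 0.582, -0.0]
contact_force: [0.3, -0.6, 0.3]
finger_gap: 87.3
gripper_force: 0.0
```

Run:
```python
from h import *
c=snap("wrist","wrist8");s=snap("scene","scene8")
# dark finger mask lowest rows in scene around the left finger
g=s["pixels"][165:245,140:220].max(2)
m=(g<70)
for y in range(55,75): print(y+165,''.join('#' if v else '.' for v in m[y,10:60]))
```

```text
220 ....############..........#.......................
221 ......###########.................................
222 ........#########.................................
223 ...........######.............#...................
224 ...........######.................................
225 ............#####.................................
226 ............######................................
227 ............######................................
228 ............######................................
229 ............#######...............................
230 .............#####................................
231 ..............#####...............................
232 ................##................................
233 ..................................................
234 ..................................................
235 ..................................................
236 ..................................................
237 ..................................................
238 ..................................................
239 ..................................................
```

Run:
```python
from h import *
s=load("scene8");u=np.array([np.cos(np.radians(-18.8)),np.sin(np.radians(-18.8)),0]);n=np.array([-u[1],u[0],0])
for a in (43,51,58):
  for z in (0,5,10):
    print(a,z,[proj(s,np.array([572.8,-382.6,z])+u*a+n*o).round(1).tolist() for o in (-9,0,9)])
```

```text
43 0 [[165.2, 230.8], [167.0, 231.9], [168.8, 232.9]]
43 5 [[165.0, 229.6], [166.8, 230.6], [168.5, 231.7]]
43 10 [[164.8, 228.3], [166.5, 229.4], [168.3, 230.5]]
51 0 [[163.2, 232.0], [165.0, 233.0], [166.8, 234.1]]
51 5 [[163.0, 230.7], [164.8, 231.8], [166.5, 232.9]]
51 10 [[162.8, 229.5], [164.5, 230.5], [166.3, 231.6]]
58 0 [[161.5, 233.0], [163.2, 234.0], [165.0, 235.1]]
58 5 [[161.2, 231.7], [163.0, 232.8], [164.8, 233.9]]
58 10 [[161.0, 230.5], [162.7, 231.6], [164.5, 232.6]]
```

Call:
{"api": "move_arm", "payload": {"motion": "0 0 0 0 0 -0.002 1;0 0 0 0 0 -0.003 1;0 0 0 0 0 -0.003 -1;0 0 0 0 0 -0.003 -1;0 0 0 0 0 -0.003 -1;0 0 0 0 0 -0.003 -1;0 0 0 0 0 -0.003 -1;0 0 0 0 0 -0.003 -1;0 0 0 0 0 -0.003 -1;0 0 0 0 0 -0.003 -1", "force": 30}}

```text
t: 6.9
tool_pos: [572.9, -382.7, -34.9]
eef_rot: [0.0, 0.813, 0.582, 0.0]
contact_force: [0.1, 1.3, 0.1]
finger_gap: 64.1
gripper_force: 30.0
```

Gripped at 64.1 mm with 30 N. Lifting and carrying to the bed.

Call:
{"api": "move_arm", "payload": {"motion": "0 0 0 0 0 0.03 -1;0 0 0 0 0 0.065 -1;0 0 0 0 0 0.1 -1;0 0 -6 0.01 0.035 0.12 -1;0 0 -12 0.02 0.07 0.12 -1;0 0 -18 0.03 0.105 0.12 -1;0 0 -24 0.038 0.14 0.12 -1;0 0 -30 0.047 0.175 0.12 -1;0 0 -36 0.055 0.21 0.12 -1;0 0 -42 0.065 0.245 0.12 -1"}}

```text
t: 7.73
tool_pos: [637.5, -135.9, 84.9]
eef_rot: [-0.0, 0.968, 0.249, -0.0]
contact_force: [0.3, -0.8, -0.9]
finger_gap: 63.8
gripper_force: 30.0
```

Call:
{"api": "move_arm", "payload": {"motion": "0 0 -6 0.006 0.025 0 -1;0 0 -12 0.01 0.045 0 -1;0 0 -18 0.012 0.055 0 -1;0 0 -24 0.014 0.057 0 -1;0 0 -30 0.014 0.057 0 -1;0 0 -36.5 0.014 0.057 0 -1;0 0 -36.5 0.014 0.057 0 -1;0 0 -36.5 0.014 0.057 0 -1"}}

```text
t: 8.4
tool_pos: [651.7, -80.6, 84.9]
eef_rot: [-0.0, 0.998, -0.062, -0.0]
contact_force: [-0.1, 0.2, -1.4]
finger_gap: 63.8
gripper_force: 30.0
```

Run:
```python
from h import *
from rig import robot
st=robot.get_state();print(st["tool_pos"],st["eef_rot"],st["finger_gap"],st["gripper_force"])
c=snap("wrist","wrist9")
```

```text
[651.66724628 -80.58650697  84.8575701 ] [-6.05361461e-05  9.98056348e-01 -6.23173659e-02 -2.60890991e-04] 63.771165890767065 30.0001922249794
```

View pics/wrist9.png

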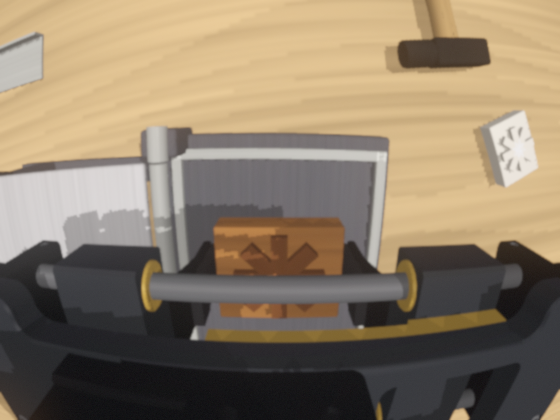

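The wrist view shows the held block at (280,268) aligned with the bed. The inner rim corners at the far end are at (187,160) and (377,160), and the right inner edge reaches about (368,265).

Run:
```python
from h import *
c=load("wrist9")
P=[onz(c,p,26) for p in [(187,160),(377,160),(369,262)]]
print(np.round(P,1)); v=P[0]-P[1]; print(np.linalg.norm(v),np.degrees(np.arctan2(v[1],v[0]))-90)
w=P[1]-P[2];print(np.degrees(np.arctan2(w[1],w[0])))
```

```text
[[ 705.2  -11.    26. ]
 [ 686.1 -165.6   26. ]
 [ 595.7 -154.5   26. ]]
155.82494037503793 -7.054193991565356
-7.026185426565482
```

Call:
{"api": "move_arm", "payload": {"motion": "0 0 0 0 -0.001 -0.03 -1;0 0 0 0 -0.001 -0.06 -1;0 0 0 0 -0.001 -0.08 -1;0 0 0 0 -0.001 -0.09 -1;0 0 0 0 -0.001 -0.095 -1;0 0 0 0 -0.001 -0.096 -1;0 0 0 0 -0.001 -0.096 -1"}}

```text
t: 9.03
tool_pos: [652.7, -82.0, -10.3]
eef_rot: [0.0, 0.998, -0.064, 0.001]
contact_force: [-0.6, 0.2, -0.7]
finger_gap: 63.4
gripper_force: 30.0
```

Call:
{"api": "move_arm", "payload": {"motion": "0 0 0 0 0 -0.001 -1;0 0 0 0 0 -0.0015 -1;0 0 0 0 0 -0.0015 -1;0 0 0 0 0 -0.0015 -1"}}

```text
t: 9.37
tool_pos: [652.4, -81.8, -11.6]
eef_rot: [0.0, 0.998, -0.064, 0.001]
contact_force: [0.5, 0.5, -0.8]
finger_gap: 63.6
gripper_force: 30.0
```

Call:
{"api": "move_arm", "payload": {"motion": "0 0 0 0 0 -0.001 -1;0 0 0 0 0 -0.0015 -1;0 0 0 0 0 -0.0015 -1"}}

```text
t: 9.62
tool_pos: [652.4, -81.8, -12.9]
eef_rot: [0.0, 0.998, -0.064, 0.001]
contact_force: [-1.1, -0.1, 4.1]
finger_gap: 63.8
gripper_force: 30.0
```

Contact at reported z -12.9, as predicted. Releasing, lifting and moving over cut1.

Call:
{"api": "move_arm", "payload": {"motion": "0 0 0 0 0 0 0.9;0 0 0 0 0 0 0.9;0 0 0 0 0 0 0.9;0 0 0 0 0 0 0.9;0 0 0 0 0 0 0.9;0 0 0 0 0 0.02 0.9;0 0 0 0 0 0.06 0.9;0 0 0 0 0 0.1 1;0 0 0 0 0 0.12 1;0 0 0 0 0 0.12 1"}}

```text
t: 10.45
tool_pos: [656.3, -82.9, 112.2]
eef_rot: [0.001, 0.998, -0.064, 0.006]
contact_force: [1.3, 0.1, 0.6]
finger_gap: 86.6
gripper_force: 0.0
```

Call:
{"api": "move_arm", "payload": {"motion": "0 0 -5 -0.022 -0.031 0 1;0 0 -10 -0.044 -0.062 0 1;0 0 -15 -0.066 -0.093 0 1;0 0 -20 -0.088 -0.124 0 1;0 0 -25 -0.11 -0.155 0 1;0 0 -30 -0.132 -0.186 0 1;0 0 -35 -0.155 -0.218 0 1;0 0 -40 -0.177 -0.25 0 1;0 0 -45 -0.2 -0.282 0 1;0 0 -47 -0.222 -0.313 0 1"}}

```text
t: 11.28
tool_pos: [428.0, -395.7, 105.1]
eef_rot: [-0.0, 0.889, -0.458, -0.001]
contact_force: [-0.0, -0.3, -0.2]
finger_gap: 87.2
gripper_force: 0.0
```

Run:
```python
from m import *
from rig import robot
c=snap("wrist","wrist10");st=robot.get_state();print(st["tool_pos"],st["eef_rot"])
p=tuple(int(v) for v in proj(c,[430,-395,15]));print(p)
cuts(c,[p])
c=snap("top","top10")
cuts(c,[tuple(int(v) for v in proj(c,[440,396,15])),tuple(int(v) for v in proj(c,[652,-82,40]))])
```

```text
[ 424.73496927 -402.94001725  105.32171485] [ 2.62832340e-03  8.87985145e-01 -4.59864617e-01  9.23857728e-05]
(277, 201)
(277, 201) 2558 z 0 c [ 429.2 -393.1] [36.9 66.5] ang 35.6
(277, 201) 2558 z 23 c [ 432.4 -397.8] [34.1 61.5] ang 35.6
(112, 240) 429 z 0 c [439.7 402. ] [43.5 66.8] ang 135.8
(112, 240) 429 z 23 c [439.  391.6] [42.5 65.2] ang 135.8
(296, 155) 456 z 0 c [658.  -83.1] [56.2 64.9] ang 82.8
(296, 155) 456 z 23 c [652.3 -82.3] [54.9 63.4] ang 82.8
```

Call:
{"api": "move_arm", "payload": {"motion": "0 0 0 0 0 0 1;0 0 0 0 0 -0.035 1;0 0 0 0 0 -0.07 1;0 0 0 0 0 -0.1 1;0 0 0 0 0 -0.12 1;0 0 0 0 0 -0.12 1;0 0 0 0 0 -0.13 1;0 0 0 0 0 -0.137 1;0 0 0 0 0 -0.14 1;0 0 0 0 0 -0.14 1"}}

```text
t: 12.22
tool_pos: [430.3, -394.6, -33.7]
eef_rot: [0.0, 0.89, -0.456, 0.0]
contact_force: [0.3, 1.8, 0.4]
finger_gap: 87.3
gripper_force: 0.0
```

Call:
{"api": "move_arm", "payload": {"motion": "0 0 0 0 0 -0.001 -1;0 0 0 0 0 -0.001 -1;0 0 0 0 0 -0.001 -1;0 0 0 0 0 -0.001 -1;0 0 0 0 0 -0.001 -1;0 0 0 0 0 -0.001 -1;0 0 0 0 0 -0.001 -1;0 0 0 0 0 -0.001 -1;0 0 0 0 0 -0.001 -1", "force": 30}}

```text
t: 12.97
tool_pos: [430.1, -395.0, -34.5]
eef_rot: [0.0, 0.89, -0.456, 0.0]
contact_force: [-0.9, -0.6, 4.7]
finger_gap: 63.7
gripper_force: 30.0
```

Call:
{"api": "move_arm", "payload": {"motion": "0 0 0 0 0 0.03 -1;0 0 0 0 0 0.065 -1;0 0 0 0 0 0.1 -1;0 0 6 0.01 0.036 0.11 -1;0 0 12 0.02 0.072 0.11 -1;0 0 18 0.03 0.108 0.11 -1;0 0 24 0.04 0.144 0.11 -1;0 0 30 0.05 0.18 0.11 -1;0 0 36 0.063 0.216 0.11 -1;0 0 42 0.074 0.25 0.11 -1"}}

```text
t: 13.8
tool_pos: [503.9, -142.5, 74.7]
eef_rot: [-0.0, 0.994, -0.105, -0.0]
contact_force: [0.7, 0.1, -0.2]
finger_gap: 63.8
gripper_force: 30.0
```

Call:
{"api": "move_arm", "payload": {"motion": "0 0 5 0.01 0.035 0 -1;0 0 5 0.02 0.07 0 -1;0 0 5 0.023 0.079 0 -1;0 0 5 0.023 0.079 0 -1;0 0 5 0.023 0.079 -0.03 -1;0 0 5 0.023 0.079 -0.06 -1;0 0 5 0.023 0.079 -0.075 -1;0 0 5 0.023 0.079 -0.082 -1;0 0 5 0.023 0.079 -0.084 -1;0 0 5 0.023 0.079 -0.084 -1"}}

```text
t: 14.63
tool_pos: [526.8, -66.8, -9.2]
eef_rot: [0.0, 0.998, -0.064, -0.0]
contact_force: [0.1, -0.3, 0.2]
finger_gap: 63.9
gripper_force: 30.0
```

Call:
{"api": "move_arm", "payload": {"motion": "0 0 0 0 0 -0.001 -1;0 0 0 0 0 -0.002 -1;0 0 0 0 0 -0.003 -1;0 0 0 0 0 -0.0035 -1;0 0 0 0 0 -0.0035 -1;0 0 0 0 0 -0.0035 -1"}}

```text
t: 15.13
tool_pos: [527.1, -65.7, -12.2]
eef_rot: [0.0, 0.998, -0.064, 0.0]
contact_force: [0.5, -0.6, -1.6]
finger_gap: 64.0
gripper_force: 30.0
```

Call:
{"api": "move_arm", "payload": {"motion": "0 0 0 0 0 -0.0005 0.9;0 0 0 0 0 -0.0005 0.9;0 0 0 0 0 -0.0005 0.9;0 0 0 0 0 -0.0005 0.9;0 0 0 0 0 -0.0005 0.9;0 0 0 0 0 0.02 0.9;0 0 0 0 0 0.06 0.9;0 0 0 0 0 0.1 1;0 0 0 0 0 0.13 1;0 0 0 0 0 0.13 1"}}

```text
t: 15.97
tool_pos: [531.5, -67.0, 123.6]
eef_rot: [0.002, 0.998, -0.064, 0.006]
contact_force: [0.7, -1.1, 0.3]
finger_gap: 86.5
gripper_force: 0.0
```

Call:
{"api": "move_arm", "payload": {"motion": "0 0 5 -0.007 0.039 0 1;0 0 10 -0.014 0.078 0 1;0 0 15 -0.021 0.117 0 1;0 0 20 -0.028 0.156 0 1;0 0 25 -0.035 0.195 0 1;0 0 30 -0.042 0.234 0 1;0 0 35 -0.05 0.273 0 1;0 0 40 -0.058 0.312 0 1;0 0 45 -0.066 0.351 0 1;0 0 50 -0.074 0.39 0 1"}}

```text
t: 16.8
tool_pos: [451.6, 325.9, 116.8]
eef_rot: [0.0, 0.931, 0.366, -0.001]
contact_force: [0.1, 0.2, 0.5]
finger_gap: 86.6
gripper_force: 0.0
```

Call:
{"api": "move_arm", "payload": {"motion": "0 0 3 -0.006 0.035 0 1;0 0 3 -0.013 0.07 0 1;0 0 3 -0.013 0.073 0 1;0 0 3 -0.013 0.073 0 1;0 0 3 -0.013 0.073 0 1"}}

```text
t: 17.22
tool_pos: [439.2, 396.6, 116.7]
eef_rot: [0.0, 0.921, 0.389, -0.001]
contact_force: [-0.7, -0.4, -0.0]
finger_gap: 87.0
gripper_force: 0.0
```

Run:
```python
from m import *
from rig import robot
c=snap("wrist","wrist11");st=robot.get_state();print(st["tool_pos"],st["eef_rot"])
p=tuple(int(v) for v in proj(c,[440,397,15]));print(p)
cuts(c,[p])
c=snap("top","top11")
cuts(c,[tuple(int(v) for v in proj(c,[527,-66,40])),tuple(int(v) for v in proj(c,[652,-82,40]))])
```

```text
[439.48336634 395.93944951 116.85786726] [ 4.07553353e-04  9.21671747e-01  3.87969179e-01 -9.69334476e-04]
(279, 199)
(279, 199) 2754 z 0 c [438.9 397. ] [43.1 66.3] ang 138.4
(279, 199) 2754 z 23 c [442.8 400.8] [40.  61.5] ang 138.4
(291, 203) 321 z 0 c [531.9 -66.9] [35.6 65.3] ang 83.0
(291, 203) 321 z 23 c [529.1 -66.5] [34.8 63.8] ang 83.0
(296, 155) 482 z 0 c [657.7 -83. ] [56.8 65. ] ang 82.9
(296, 155) 482 z 23 c [652.  -82.3] [55.5 63.5] ang 82.9
```

Call:
{"api": "move_arm", "payload": {"motion": "0 0 2.5 0.001 0.003 -0.035 1;0 0 2.5 0.001 0.003 -0.07 1;0 0 2.5 0.001 0.003 -0.105 1;0 0 2.5 0.001 0.003 -0.13 1;0 0 2.5 0.001 0.003 -0.14 1;0 0 2.5 0.001 0.003 -0.147 1;0 0 2.5 0.001 0.003 -0.15 1;0 0 2.5 0.001 0.003 -0.151 1;0 0 2.5 0.001 0.003 -0.151 1"}}

```text
t: 18.07
tool_pos: [442.1, 400.7, -32.2]
eef_rot: [-0.0, 0.913, 0.408, 0.001]
contact_force: [0.2, -0.8, -0.0]
finger_gap: 86.9
gripper_force: 0.0
```

Call:
{"api": "move_arm", "payload": {"motion": "0 0 0 0 0 0 -1;0 0 0 0 0 0 -1;0 0 0 0 0 0 -1;0 0 0 0 0 0 -1;0 0 0 0 0 0 -1;0 0 0 0 0 0 -1;0 0 0 0 0 0 -1;0 0 0 0 0 0 -1;0 0 0 0 0 0 -1", "force": 30}}

```text
t: 18.82
tool_pos: [441.1, 400.5, -33.0]
eef_rot: [-0.0, 0.913, 0.408, 0.0]
contact_force: [-0.2, 0.5, 5.8]
finger_gap: 63.8
gripper_force: 30.0
```

Call:
{"api": "move_arm", "payload": {"motion": "0 0 0 0 0 0.035 -1;0 0 0 0 0 0.07 -1;0 0 0 0 0 0.11 -1;0 0 0 0 0 0.15 -1;0 0 -6 0.011 -0.036 0.15 -1;0 0 -12 0.022 -0.072 0.15 -1;0 0 -18 0.033 -0.108 0.15 -1;0 0 -24 0.044 -0.144 0.15 -1;0 0 -30 0.055 -0.18 0.15 -1;0 0 -36 0.066 -0.216 0.15 -1"}}

```text
t: 19.65
tool_pos: [506.6, 182.6, 116.1]
eef_rot: [-0.0, 0.995, 0.104, -0.001]
contact_force: [-0.0, 1.1, -0.2]
finger_gap: 63.6
gripper_force: 30.0
```

Call:
{"api": "move_arm", "payload": {"motion": "0 0 -4 0.011 -0.036 0 -1;0 0 -8 0.022 -0.072 0 -1;0 0 -12 0.033 -0.108 0 -1;0 0 -16 0.044 -0.144 0 -1;0 0 -19.4 0.055 -0.18 0 -1;0 0 -19.4 0.066 -0.216 0 -1;0 0 -19.4 0.076 -0.248 0 -1;0 0 -19.4 0.0795 -0.258 0 -1;0 0 -19.4 0.0795 -0.258 0 -1;0 0 -19.4 0.0795 -0.258 0 -1"}}

```text
t: 20.48
tool_pos: [585.4, -73.3, 115.7]
eef_rot: [-0.001, 0.998, -0.064, -0.001]
contact_force: [-0.8, -0.1, -0.5]
finger_gap: 63.6
gripper_force: 30.0
```

Call:
{"api": "move_arm", "payload": {"motion": "0 0 0 0 0 -0.03 -1;0 0 0 0 0 -0.06 -1;0 0 0 0 0 -0.09 -1;0 0 0 0 0 -0.11 -1;0 0 0 0 0 -0.12 -1;0 0 0 0 0 -0.124 -1;0 0 0 0 0 -0.125 -1;0 0 0 0 0 -0.125 -1;0 0 0 0 0 -0.125 -1"}}

```text
t: 21.23
tool_pos: [587.6, -73.6, -7.0]
eef_rot: [0.0, 0.998, -0.063, 0.001]
contact_force: [0.1, 0.5, -0.1]
finger_gap: 63.5
gripper_force: 30.0
```

Call:
{"api": "move_arm", "payload": {"motion": "0 0 0 0 0 -0.001 -1;0 0 0 0 0 -0.002 -1;0 0 0 0 0 -0.003 -1;0 0 0 0 0 -0.003 -1;0 0 0 0 0 -0.003 -1;0 0 0 0 0 -0.003 -1"}}

```text
t: 21.73
tool_pos: [586.8, -73.9, -11.0]
eef_rot: [0.0, 0.998, -0.063, 0.0]
contact_force: [0.2, -0.6, 3.2]
finger_gap: 63.9
gripper_force: 30.0
```

Contact. Releasing cut2 and lifting clear.

Call:
{"api": "move_arm", "payload": {"motion": "0 0 0 0 0 0 0.9;0 0 0 0 0 0 0.9;0 0 0 0 0 0 0.9;0 0 0 0 0 0 0.9;0 0 0 0 0 0 0.9;0 0 0 0 0 0.02 0.9;0 0 0 0 0 0.06 0.9;0 0 0 0 0 0.1 0.9;0 0 0 0 0 0.14 0.9;0 0 0 0 0 0.15 0.9"}}

```text
t: 22.57
tool_pos: [590.5, -74.9, 145.0]
eef_rot: [0.001, 0.998, -0.063, 0.006]
contact_force: [0.9, -0.3, 0.2]
finger_gap: 82.8
gripper_force: 0.0
```

Call:
{"api": "move_arm", "payload": {"motion": "0 0 0 0.004 0.036 0.01 0.15;0 0 0 0.009 0.072 0.01 0.15;0 0 0 0.013 0.108 0.01 0.15;0 0 0 0.018 0.144 0.01 0.15;0 0 0 0.022 0.18 0.01 0.15;0 0 0 0.026 0.21 0.01 0.15;0 0 0 0.026 0.21 0.01 0.15;0 0 0 0.026 0.21 0.01 0.15;0 0 0 0.026 0.21 0.01 0.15"}}

```text
t: 23.32
tool_pos: [611.8, 135.9, 147.9]
eef_rot: [0.0, 0.998, -0.063, -0.001]
contact_force: [-0.5, -0.8, 0.1]
finger_gap: 50.2
gripper_force: 0.0
```

Run:
```python
from m import *
from rig import robot
st=robot.get_state();print(st["tool_pos"],st["finger_gap"])
c=snap("wrist","wrist12");t=snap("top","top12");snap("scene","scene12")
cuts(t,[tuple(int(v) for v in proj(t,[x,y,40])) for x,y in [(527,-66),(652,-82),(587,-73)]])
for p in [(691,226,110),(562,243,110),(626,234,110)]: print(proj(c,p).round())
a=c["pixels"][100:420];b=t["pixels"][110:250,150:350]
cv2.imwrite("pics/v7.png",np.hstack([cv2.resize(a,(480,274)),cv2.resize(b,(320,274))]))
```

```text
[611.82955186 135.94328002 147.90305306] 50.190095360062244
(291, 203) 316 z 0 c [531.7 -66.8] [35.4 65.4] ang 84.1
(291, 203) 316 z 23 c [528.9 -66.5] [34.6 63.8] ang 84.1
(296, 155) 474 z 0 c [658.  -83.1] [56.2 64.9] ang 82.8
(296, 155) 474 z 23 c [652.3 -82.3] [54.9 63.4] ang 82.8
(293, 180) 361 z 0 c [589.8 -74.9] [42.8 65.2] ang 83.0
(293, 180) 361 z 23 c [585.7 -74.4] [41.9 63.7] ang 83.0
[150. 135.]
[164. 288.]
[156. 217.]
```

View pics/v7.png

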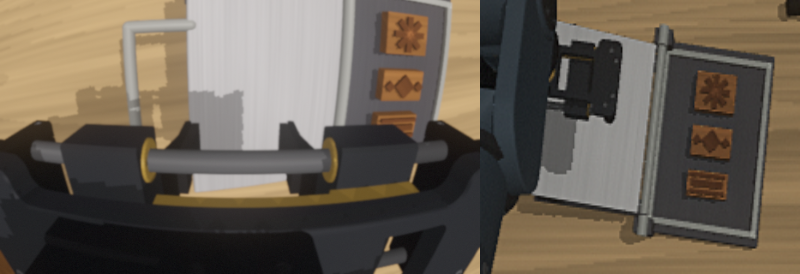

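All three cuts lie flat in the bed, at (715,90), (711,142) and (706,184) in the composite. The handle is seen where predicted. Going onto the handle.

Call:
{"api": "move_arm", "payload": {"motion": "0 0 0 0.005 0.035 0 0.15;0 0 0 0.01 0.07 0 0.15;0 0 0 0.014 0.098 0 0.15;0 0 0 0.014 0.098 0 0.15;0 0 0 0.014 0.098 0 0.15;0 0 0 0.014 0.098 -0.03 0.15;0 0 0 0.014 0.098 -0.05 0.15;0 0 0 0.014 0.098 -0.06 0.15;0 0 0 0.014 0.098 -0.06 0.15;0 0 0 0.014 0.098 -0.06 0.15"}}

```text
t: 24.3
tool_pos: [626.5, 232.8, 88.4]
eef_rot: [0.0, 0.998, -0.064, -0.0]
contact_force: [0.0, -0.5, -0.5]
finger_gap: 50.2
gripper_force: 0.0
```

Call:
{"api": "move_arm", "payload": {"motion": "0 0 0 0 0 -0.01 0.15;0 0 0 0 0 -0.02 0.15;0 0 0 0 0 -0.028 0.15;0 0 0 0 0 -0.033 0.15;0 0 0 0 0 -0.033 0.15;0 0 0 0 0 -0.033 0.15"}}

```text
t: 24.8
tool_pos: [626.1, 234.3, 55.0]
eef_rot: [0.0, 0.998, -0.063, -0.0]
contact_force: [-0.7, -1.0, 0.3]
finger_gap: 50.0
gripper_force: 0.0
```

Run:
```python
from h import *
from rig import robot
st=robot.get_state();print(st["tool_pos"],st["contact_force"],st["finger_gap"])
c=snap("wrist","wrist13");s=snap("scene","scene13")
b=s["pixels"][180:290,280:390]
cv2.imwrite("pics/v8.png",np.hstack([cv2.resize(c["pixels"][150:350,150:410],(455,350)),cv2.resize(b,(345,350),interpolation=cv2.INTER_CUBIC)]))
```

```text
[626.08101803 234.32327981  55.01273477] [-0.68297806 -1.01150628  0.27811746] 49.97020626587561
```

View pics/v8.png

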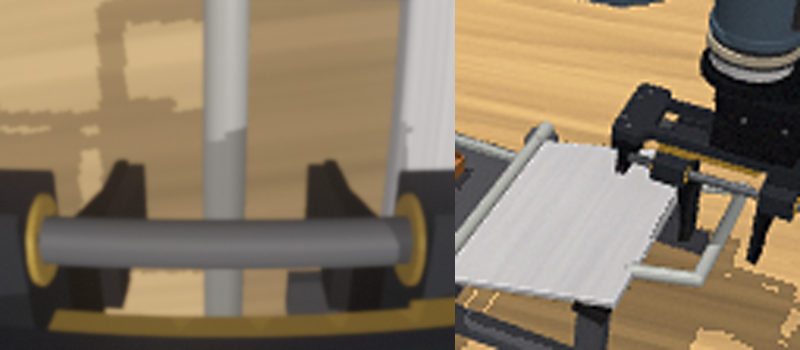

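The bar sits centred between the fingers. Closing.

Call:
{"api": "move_arm", "payload": {"motion": "0 0 0 0 0 0 -1;0 0 0 0 0 0 -1;0 0 0 0 0 0 -1;0 0 0 0 0 0 -1;0 0 0 0 0 0 -1;0 0 0 0 0 0 -1;0 0 0 0 0 0 -1;0 0 0 0 0 0 -1", "force": 25}}

```text
t: 25.57
tool_pos: [626.5, 234.9, 55.6]
eef_rot: [-0.001, 0.998, -0.063, 0.0]
contact_force: [-0.2, 2.6, -0.0]
finger_gap: 11.0
gripper_force: 25.0
```

Run:
```python
import numpy as np
H=np.array([597.5,15.9]);py=np.array([.1236,.9923])
a0=2.9
def h(a): return np.r_[H-py*225*np.cos(a),54+225*np.sin(a)]
p0=h(a0);print(p0)
for k in range(0,31):
    a=2.9-k*0.1 if k<29 else 0; print(round(a,2),((h(a)-p0)/1000).round(3))
```

```text
[624.50234657 232.68340214 107.83109907]
2.9 [0. 0. 0.]
2.8 [-0.001 -0.006  0.022]
2.7 [-0.002 -0.015  0.042]
2.6 [-0.003 -0.025  0.062]
2.5 [-0.005 -0.038  0.081]
2.4 [-0.006 -0.052  0.098]
2.3 [-0.008 -0.068  0.114]
2.2 [-0.011 -0.085  0.128]
2.1 [-0.013 -0.104  0.14 ]
2.0 [-0.015 -0.124  0.151]
1.9 [-0.018 -0.145  0.159]
1.8 [-0.021 -0.166  0.165]
1.7 [-0.023 -0.188  0.169]
1.6 [-0.026 -0.21   0.171]
1.5 [-0.029 -0.233  0.171]
1.4 [-0.032 -0.255  0.168]
1.3 [-0.034 -0.277  0.163]
1.2 [-0.037 -0.298  0.156]
1.1 [-0.04  -0.318  0.147]
1.0 [-0.042 -0.337  0.135]
0.9 [-0.044 -0.356  0.122]
0.8 [-0.046 -0.372  0.108]
0.7 [-0.048 -0.388  0.091]
0.6 [-0.05  -0.401  0.073]
0.5 [-0.051 -0.413  0.054]
0.4 [-0.053 -0.422  0.034]
0.3 [-0.054 -0.43   0.013]
0.2 [-0.054 -0.436 -0.009]
0.1 [-0.055 -0.439 -0.031]
0 [-0.055 -0.44  -0.054]
0 [-0.055 -0.44  -0.054]
```

Call:
{"api": "move_arm", "payload": {"motion": "0 0 0 0 -0.003 0.011 -1;0 0 0 -0.001 -0.006 0.022 -1;0 0 0 -0.001 -0.01 0.032 -1;0 0 0 -0.002 -0.015 0.042 -1;0 0 0 -0.003 -0.02 0.052 -1;0 0 0 -0.003 -0.025 0.062 -1;0 0 0 -0.004 -0.031 0.072 -1;0 0 0 -0.005 -0.038 0.081 -1;0 0 0 -0.005 -0.045 0.09 -1;0 0 0 -0.006 -0.052 0.098 -1"}}

```text
t: 26.4
tool_pos: [619.5, 183.6, 155.5]
eef_rot: [-0.002, 0.998, -0.063, -0.001]
contact_force: [-1.2, 7.4, 2.8]
finger_gap: 11.1
gripper_force: 25.0
```

Call:
{"api": "move_arm", "payload": {"motion": "0 0 0 -0.001 -0.008 0.008 -1;0 0 0 -0.002 -0.016 0.016 -1;0 0 0 -0.005 -0.033 0.03 -1;0 0 0 -0.007 -0.052 0.042 -1;0 0 0 -0.009 -0.072 0.053 -1;0 0 0 -0.012 -0.093 0.061 -1;0 0 0 -0.015 -0.114 0.067 -1;0 0 0 -0.017 -0.136 0.071 -1;0 0 0 -0.019 -0.147 0.072 -1;0 0 0 -0.02 -0.158 0.073 -1"}}

```text
t: 27.23
tool_pos: [597.6, 22.4, 228.2]
eef_rot: [0.001, 0.998, -0.063, -0.002]
contact_force: [-5.5, 2.3, 3.5]
finger_gap: 11.2
gripper_force: 25.0
```

Call:
{"api": "move_arm", "payload": {"motion": "0 0 0 -0.0015 -0.012 0 -1;0 0 0 -0.003 -0.023 0 -1;0 0 0 -0.006 -0.045 -0.003 -1;0 0 0 -0.008 -0.067 -0.008 -1;0 0 0 -0.011 -0.088 -0.015 -1;0 0 0 -0.014 -0.108 -0.024 -1;0 0 0 -0.016 -0.127 -0.036 -1;0 0 0 -0.018 -0.146 -0.049 -1;0 0 0 -0.019 -0.154 -0.056 -1;0 0 0 -0.02 -0.162 -0.063 -1"}}

```text
t: 28.07
tool_pos: [575.9, -139.3, 161.7]
eef_rot: [0.0, 0.998, -0.063, -0.005]
contact_force: [-5.5, 1.1, -0.9]
finger_gap: 11.4
gripper_force: 25.0
```

Call:
{"api": "move_arm", "payload": {"motion": "0 0 0 -0.001 -0.008 -0.009 -1;0 0 0 -0.002 -0.016 -0.017 -1;0 0 0 -0.003 -0.023 -0.026 -1;0 0 0 -0.004 -0.029 -0.035 -1;0 0 0 -0.005 -0.035 -0.045 -1;0 0 0 -0.005 -0.041 -0.054 -1;0 0 0 -0.006 -0.046 -0.064 -1;0 0 0 -0.007 -0.05 -0.074 -1;0 0 0 -0.007 -0.054 -0.084 -1;0 0 0 -0.008 -0.058 -0.095 -1"}}

```text
t: 28.9
tool_pos: [568.7, -195.6, 67.0]
eef_rot: [-0.001, 0.998, -0.063, -0.004]
contact_force: [-3.4, 2.3, -1.6]
finger_gap: 11.3
gripper_force: 25.0
```

Call:
{"api": "move_arm", "payload": {"motion": "0 0 0 0 -0.002 -0.007 -1;0 0 0 0 -0.004 -0.013 -1;0 0 0 0 -0.005 -0.02 -1;0 0 0 0 -0.006 -0.027 -1;0 0 0 -0.001 -0.007 -0.034 -1;0 0 0 -0.001 -0.008 -0.04 -1;0 0 0 -0.001 -0.009 -0.047 -1;0 0 0 -0.001 -0.0095 -0.054 -1;0 0 0 -0.001 -0.01 -0.06 -1;0 0 0 -0.001 -0.01 -0.063 -1"}}

```text
t: 29.73
tool_pos: [567.8, -204.7, 3.9]
eef_rot: [-0.001, 0.998, -0.062, -0.004]
contact_force: [-8.1, 3.3, 18.4]
finger_gap: 11.1
gripper_force: 25.0
```

Call:
{"api": "move_arm", "payload": {"motion": "0 0 0 0 0 -0.001 -1;0 0 0 0 0 -0.002 -1;0 0 0 0 0 -0.003 -1;0 0 0 0 0 -0.004 -1;0 0 0 0 0 -0.004 -1;0 0 0 0 0 -0.004 -1"}}

```text
t: 30.23
tool_pos: [567.9, -204.7, 3.9]
eef_rot: [-0.001, 0.998, -0.062, -0.003]
contact_force: [-10.4, 3.2, 19.0]
finger_gap: 11.2
gripper_force: 25.0
```

Call:
{"api": "move_arm", "payload": {"motion": "0 0 0 0 0 0.003 -1;0 0 0 0 0 0.003 0.1;0 0 0 0 0 0.003 0.1;0 0 0 0 0 0.003 0.1;0 0 0 0 0 0.003 0.1;0 0 0 0 0 0.003 0.1;0 0 0 0 0 0.003 0.1;0 0 0 0 0 0.02 0.1;0 0 0 0 0 0.05 0.1;0 0 0 0 0 0.09 0.1"}}

```text
t: 31.07
tool_pos: [569.2, -204.6, 89.5]
eef_rot: [-0.002, 0.998, -0.063, -0.003]
contact_force: [0.5, -0.4, -0.2]
finger_gap: 47.2
gripper_force: 0.0
```

Call:
{"api": "move_arm", "payload": {"motion": "0 0 0 0 0 0.02 -1;0 0 0 0.005 0.035 0.02 -1;0 0 0 0.01 0.07 0.02 -1;0 0 0 0.015 0.105 0.02 -1;0 0 0 0.0185 0.131 0.02 -1;0 0 0 0.0185 0.131 0.02 -1;0 0 0 0.0185 0.131 0.02 -1;0 0 0 0.0185 0.131 0.02 -1"}}

```text
t: 31.73
tool_pos: [590.2, -75.2, 111.6]
eef_rot: [0.0, 0.998, -0.063, 0.0]
contact_force: [1.1, -0.9, 0.3]
finger_gap: 4.2
gripper_force: 0.0
```

Run:
```python
from h import *
from rig import robot
st=robot.get_state();print(st["tool_pos"],st["contact_force"],st["finger_gap"])
c=snap("wrist","wrist14");s=snap("scene","scene14")
b=s["pixels"][150:300,190:390]
print(proj(c,[586.5,-73.5,88]),proj(s,[586.5,-73.5,88]),proj(s,[*st["tool_pos"][:2],st["tool_pos"][2]+36]))
cv2.imwrite("pics/v9.png",np.hstack([cv2.resize(c["pixels"][50:350,80:480],(400,300)),cv2.resize(b,(400,300),interpolation=cv2.INTER_CUBIC)]))
```

```text
[590.23296246 -75.21105405 111.55119586] [ 1.06991164 -0.89237492  0.26605144] 4.221344492441993
[277.83405889 230.92043592] [262.05757458 225.9771395 ] [260.70502558 209.78853104]
```

View pics/v9.png

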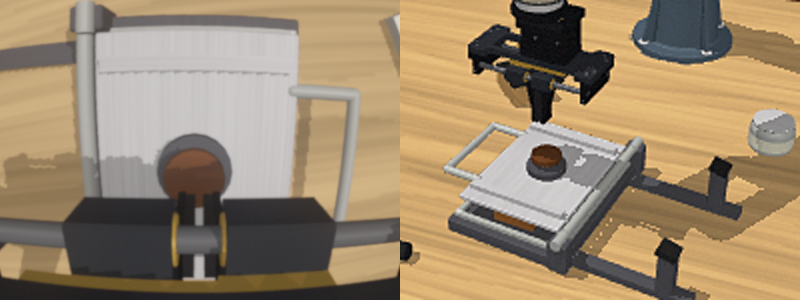

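The flap is shut, with the pad at about (275,222) in the wrist view and the closed fingers above it. Lowering onto it.

Call:
{"api": "move_arm", "payload": {"motion": "0 0 0 -0.003 0.0015 -0.02 -1;0 0 0 -0.003 0.0015 -0.04 -1;0 0 0 -0.003 0.0015 -0.05 -1;0 0 0 -0.003 0.0015 -0.05 -1;0 0 0 -0.003 0.0015 -0.05 -1"}}

```text
t: 32.25
tool_pos: [586.7, -74.1, 61.1]
eef_rot: [-0.0, 0.998, -0.064, -0.001]
contact_force: [0.7, 0.0, 0.3]
finger_gap: 0.3
gripper_force: 0.0
```

Call:
{"api": "move_arm", "payload": {"motion": "0 0 0 0 0 -0.002 -1;0 0 0 0 0 -0.004 -1;0 0 0 0 0 -0.004 -1;0 0 0 0 0 -0.004 -1"}}

```text
t: 32.58
tool_pos: [587.3, -73.3, 58.1]
eef_rot: [0.0, 0.998, -0.063, 0.001]
contact_force: [0.6, -0.6, -0.7]
finger_gap: 0.1
gripper_force: 0.0
```

Call:
{"api": "move_arm", "payload": {"motion": "0 0 0 0 0 -0.002 -1;0 0 0 0 0 -0.004 -1;0 0 0 0 0 -0.004 -1;0 0 0 0 0 -0.004 -1"}}

```text
t: 32.92
tool_pos: [586.8, -73.1, 53.4]
eef_rot: [-0.0, 0.998, -0.063, -0.0]
contact_force: [0.4, 0.3, 0.2]
finger_gap: 0.5
gripper_force: 0.0
```

Call:
{"api": "move_arm", "payload": {"motion": "0 0 0 0 0 -0.002 -1;0 0 0 0 0 -0.004 -1;0 0 0 0 0 -0.004 -1;0 0 0 0 0 -0.004 -1"}}

```text
t: 33.25
tool_pos: [587.2, -73.3, 49.8]
eef_rot: [0.0, 0.998, -0.063, 0.0]
contact_force: [0.4, 0.4, 2.6]
finger_gap: 0.5
gripper_force: 1.3
```

Call:
{"api": "move_arm", "payload": {"motion": "0 0 0 0 0 -0.002 -1;0 0 0 0 0 -0.004 -1;0 0 0 0 0 -0.005 -1;0 0 0 0 0 -0.005 -1;0 0 0 0 0 -0.005 -1"}}

```text
t: 33.67
tool_pos: [587.2, -73.3, 45.2]
eef_rot: [0.0, 0.998, -0.063, 0.0]
contact_force: [-0.2, -0.0, 6.9]
finger_gap: 0.4
gripper_force: 3.5
```

Call:
{"api": "move_arm", "payload": {"motion": "0 0 0 0 0 -0.001 -1;0 0 0 0 0 -0.002 -1;0 0 0 0 0 -0.003 -1;0 0 0 0 0 -0.003 -1;0 0 0 0 0 -0.003 -1"}}

```text
t: 34.08
tool_pos: [587.2, -73.3, 42.6]
eef_rot: [0.0, 0.998, -0.063, 0.0]
contact_force: [-1.4, 0.6, 9.7]
finger_gap: 0.8
gripper_force: 4.8
```

Call:
{"api": "move_arm", "payload": {"motion": "0 0 0 0 0 -0.001 -1;0 0 0 0 0 -0.0015 -1;0 0 0 0 0 -0.0015 -1;0 0 0 0 0 -0.0015 -1;0 0 0 0 0 -0.0015 -1;0 0 0 0 0 -0.0015 -1"}}

```text
t: 34.58
tool_pos: [587.2, -73.3, 41.4]
eef_rot: [0.0, 0.998, -0.063, 0.001]
contact_force: [-1.7, 0.7, 11.0]
finger_gap: 0.4
gripper_force: 5.4
```

The plunger is in by about 9 mm at 11 N. Back to the handle.

Call:
{"api": "move_arm", "payload": {"motion": "0 0 0 0 0 0.015 -1;0 0 0 0 0 0.04 -1;0 0 0 0 0 0.065 0.15;0 0 0 -0.005 -0.035 0.065 0.15;0 0 0 -0.01 -0.07 0.065 0.15;0 0 0 -0.015 -0.105 0.065 0.15;0 0 0 -0.0193 -0.1314 0.065 0.15;0 0 0 -0.0193 -0.1314 0.065 0.15;0 0 0 -0.0193 -0.1314 0.065 0.15;0 0 0 -0.0193 -0.1314 0.065 0.15"}}

```text
t: 35.42
tool_pos: [567.0, -204.0, 104.4]
eef_rot: [-0.001, 0.998, -0.063, -0.001]
contact_force: [0.2, 0.6, -0.0]
finger_gap: 45.0
gripper_force: 0.0
```

Call:
{"api": "move_arm", "payload": {"motion": "0 0 0 0 0 -0.03 0.15;0 0 0 0 0 -0.06 0.15;0 0 0 0 0 -0.08 0.15;0 0 0 0 0 -0.09 0.15;0 0 0 0 0 -0.097 0.15;0 0 0 0 0 -0.101 0.15;0 0 0 0 0 -0.101 0.15;0 0 0 0 0 -0.101 0.15"}}

```text
t: 36.08
tool_pos: [568.5, -204.7, 4.9]
eef_rot: [0.0, 0.998, -0.063, 0.001]
contact_force: [0.1, -0.1, -0.8]
finger_gap: 50.0
gripper_force: 0.0
```

Call:
{"api": "move_arm", "payload": {"motion": "0 0 0 0 0 0 -1;0 0 0 0 0 0 -1;0 0 0 0 0 0 -1;0 0 0 0 0 0 -1;0 0 0 0 0 0 -1;0 0 0 0 0 0 -1;0 0 0 0 0 0 -1;0 0 0 0 0 0 -1", "force": 25}}

```text
t: 36.75
tool_pos: [567.6, -204.7, 4.1]
eef_rot: [0.0, 0.998, -0.063, 0.0]
contact_force: [0.1, -0.2, 0.7]
finger_gap: 11.3
gripper_force: 25.0
```

Call:
{"api": "move_arm", "payload": {"motion": "0 0 0 0 0 0.011 -1;0 0 0 0 0.001 0.023 -1;0 0 0 0.001 0.004 0.045 -1;0 0 0 0.001 0.01 0.067 -1;0 0 0 0.002 0.018 0.088 -1;0 0 0 0.004 0.027 0.108 -1;0 0 0 0.005 0.039 0.127 -1;0 0 0 0.007 0.052 0.145 -1;0 0 0 0.008 0.06 0.154 -1;0 0 0 0.009 0.068 0.162 -1"}}

```text
t: 37.58
tool_pos: [576.8, -138.4, 168.7]
eef_rot: [0.003, 0.998, -0.062, 0.001]
contact_force: [-1.5, -7.8, 1.7]
finger_gap: 11.2
gripper_force: 25.0
```

Call:
{"api": "move_arm", "payload": {"motion": "0 0 0 0.002 0.016 0.014 -1;0 0 0 0.004 0.035 0.027 -1;0 0 0 0.006 0.054 0.039 -1;0 0 0 0.009 0.074 0.048 -1;0 0 0 0.012 0.095 0.055 -1;0 0 0 0.014 0.117 0.06 -1;0 0 0 0.016 0.128 0.062 -1;0 0 0 0.017 0.139 0.063 -1;0 0 0 0.019 0.151 0.063 -1;0 0 0 0.02 0.162 0.063 -1"}}

```text
t: 38.42
tool_pos: [599.5, 25.4, 231.5]
eef_rot: [0.0, 0.998, -0.063, 0.004]
contact_force: [4.9, -2.3, 5.9]
finger_gap: 11.4
gripper_force: 25.0
```

Call:
{"api": "move_arm", "payload": {"motion": "0 0 0 0.0015 0.011 -0.001 -1;0 0 0 0.003 0.022 -0.002 -1;0 0 0 0.005 0.044 -0.006 -1;0 0 0 0.008 0.065 -0.012 -1;0 0 0 0.011 0.086 -0.02 -1;0 0 0 0.013 0.106 -0.031 -1;0 0 0 0.015 0.125 -0.043 -1;0 0 0 0.018 0.142 -0.057 -1;0 0 0 0.019 0.15 -0.065 -1;0 0 0 0.02 0.158 -0.073 -1"}}

```text
t: 39.25
tool_pos: [619.9, 184.5, 155.7]
eef_rot: [-0.001, 0.998, -0.063, 0.003]
contact_force: [6.5, -0.6, -0.1]
finger_gap: 11.2
gripper_force: 25.0
```

Call:
{"api": "move_arm", "payload": {"motion": "0 0 0 0.001 0.007 -0.008 -1;0 0 0 0.001 0.014 -0.017 -1;0 0 0 0.002 0.021 -0.026 -1;0 0 0 0.003 0.027 -0.036 -1;0 0 0 0.003 0.03 -0.041 -1;0 0 0 0.003 0.032 -0.046 -1;0 0 0 0.003 0.035 -0.051 -1;0 0 0 0.004 0.037 -0.056 -1;0 0 0 0.004 0.04 -0.061 -1;0 0 0 0.005 0.042 -0.066 -1"}}

```text
t: 40.08
tool_pos: [624.8, 225.3, 90.0]
eef_rot: [-0.0, 0.998, -0.063, 0.003]
contact_force: [6.3, 0.3, -0.5]
finger_gap: 11.4
gripper_force: 25.0
```

Call:
{"api": "move_arm", "payload": {"motion": "0 0 0 0 0.002 -0.004 -1;0 0 0 0 0.003 -0.008 -1;0 0 0 0.001 0.005 -0.013 -1;0 0 0 0.001 0.006 -0.018 -1;0 0 0 0.001 0.008 -0.022 -1;0 0 0 0.001 0.009 -0.026 -1;0 0 0 0.001 0.01 -0.029 -1;0 0 0 0.001 0.01 -0.032 -1;0 0 0 0.001 0.01 -0.033 -1;0 0 0 0.001 0.01 -0.033 -1"}}

```text
t: 40.92
tool_pos: [625.9, 235.0, 59.9]
eef_rot: [-0.0, 0.998, -0.063, 0.003]
contact_force: [3.1, -2.3, 11.1]
finger_gap: 11.1
gripper_force: 25.0
```

Call:
{"api": "move_arm", "payload": {"motion": "0 0 0 0 0 -0.001 -1;0 0 0 0 0 -0.002 -1;0 0 0 0 0 -0.003 -1;0 0 0 0 0 -0.003 -1"}}

```text
t: 41.25
tool_pos: [626.0, 235.0, 59.7]
eef_rot: [-0.0, 0.998, -0.063, 0.004]
contact_force: [0.1, -2.4, 22.3]
finger_gap: 11.0
gripper_force: 25.0
```

Firmly on its rest. Releasing and lifting away.

Call:
{"api": "move_arm", "payload": {"motion": "0 0 0 0 0 0.003 -1;0 0 0 0 0 0.003 0.1;0 0 0 0 0 0.003 0.1;0 0 0 0 0 0.003 0.1;0 0 0 0 0 0.003 0.1;0 0 0 0 0 0.003 0.1;0 0 0 0 0 0.003 0.1;0 0 0 0 0 0.02 0.1;0 0 0 0 0 0.05 0.1;0 0 0 0 0 0.08 0.1"}}

```text
t: 42.08
tool_pos: [620.9, 235.2, 133.0]
eef_rot: [0.001, 0.998, -0.063, -0.002]
contact_force: [1.1, -0.4, 0.2]
finger_gap: 47.5
gripper_force: 0.0
```

Call:
{"api": "move_arm", "payload": {"motion": "0 0 0 0 0 0.03 0.1;0 0 0 -0.03 0.02 0.05 0.1;0 0 0 -0.06 0.04 0.05 0.1;0 0 0 -0.09 0.06 0.05 0.1;0 0 0 -0.1 0.07 0.05 0.1;0 0 0 -0.1 0.07 0.05 0.1;0 0 0 -0.1 0.07 0.05 0.1;0 0 0 -0.1 0.07 0.05 0.1"}}

```text
t: 42.75
tool_pos: [523.8, 305.0, 183.9]
eef_rot: [0.0, 0.998, -0.063, 0.001]
contact_force: [0.1, -0.3, -0.6]
finger_gap: 47.7
gripper_force: 0.0
```

Run:
```python
from m import *
t=snap("top","top20");s=snap("scene","scene20");s0=load("scene0")
cuts(t,[tuple(int(v) for v in proj(t,[x,y,40])) for x,y in [(527,-66),(652,-82),(587,-73)]])
# flap unchanged? compare the press region in scene with the start
d=np.abs(s["pixels"][235:285,270:345].astype(int)-s0["pixels"][235:285,270:345]).max(2)
print("flap diff frac",(d>40).mean())
for n,(x0,x1,y0,y1) in {"tin":(360,392,200,230),"planer":(235,270,172,205)}.items():
    d=np.abs(s["pixels"][y0:y1,x0:x1].astype(int)-s0["pixels"][y0:y1,x0:x1]).max(2);print(n,(d>40).mean())
```

```text
(291, 203) 324 z 0 c [531.6 -66.8] [36.2 65.3] ang 83.0
(291, 203) 324 z 23 c [528.9 -66.4] [35.3 63.8] ang 83.0
(296, 155) 844 z 0 c [645.1 -83.5] [66.2 97.7] ang 176.6
(296, 155) 844 z 23 c [639.7 -82.7] [64.6 95.4] ang 176.6
(293, 180) 844 z 0 c [645.1 -83.5] [66.2 97.7] ang 176.6
(293, 180) 844 z 23 c [639.7 -82.7] [64.6 95.4] ang 176.6
flap diff frac 0.006666666666666667
tin 0.15833333333333333
planer 0.1722943722943723
```

Run:
```python
from m import *
t=load("top20");s=load("scene20");B=np.array([586.5,-73.5]);px=np.array([.9923,-.1236]);py=np.array([.1236,.9923])
def m_(c):
    h=cv2.cvtColor(c["pixels"],cv2.COLOR_BGR2HSV);return (h[...,1]>130)&(h[...,0]<=17)&(h[...,2]>25)
# rectify the bed at z=45 (block tops) to 2 mm cells, print brown/dark
for nm,c in (("top",t),("scene",s)):
    print(nm); g=c["pixels"].max(2); M=m_(c)
    for x in range(110,-100,-6):
        r=''
        for y in range(-60,61,4):
            q=B+px*x+py*y; u=proj(c,[*q,45]).round().astype(int); r+=('.' if not M[u[1],u[0]] else ('#' if g[u[1],u[0]]<(62 if nm=="top" else 95) else 'o'))
        print(f"{x:5d}",r)
# bystanders: tin via bright, planer via dark in top now vs start
t0=load("top0")
for nm,(x0,x1,y0,y1),f in (("tin",(145,205,262,315),lambda h:h[...,1]<45),("planer",(325,395,258,322),lambda h:h[...,2]<45)):
    for c in (t0,t):
        h=cv2.cvtColor(c["pixels"],cv2.COLOR_BGR2HSV)[y0:y1,x0:x1]; ys,xs=np.nonzero(f(h)); print(nm,len(xs),xs.mean().round(1)+x0,ys.mean().round(1)+y0)
```

```text
top
  110 ...............................
  104 ...............................
   98 ...............................
   92 .......ooooooo#oooooooo........
   86 ........oooo#o###o#oooo........
   80 ........oooo####o###ooo........
   74 ........oo###ooooo#oooo........
   68 .......ooo####oooo###oo........
   62 .......ooooo######ooooo........
   56 ........ooo###o#o###ooo........
   50 ........ooooooo#ooooooo........
   44 .......ooooo##ooooo##oo........
   38 .......ooooooo#oooooooo........
   32 ......oooooo#####ooooo.........
   26 ......oo##o#######o##o.........
   20 .......oooo####o#.o##o.........
   14 .......oooooo###oooooo.........
    8 ......oooooooooooooooo.........
    2 .......#...##.#...##...........
   -4 ...............................
  -10 ...............................
  -16 ...............................
  -22 ...............................
  -28 ...............................
  -34 ...............................
  -40 ...............................
  -46 ........ooooo#ooooooooo........
  -52 ........ooo##ooo###o#o#........
  -58 ........o#############oo..
[... 957 characters left out ...]
....
   -4 ...............................
  -10 ...............................
  -16 ..............o..o..o.#........
  -22 ...........ooooooooooooooo.....
  -28 ..........oooooooooooooooo#....
  -34 .........oooooooooooooooooo....
  -40 ........o#oo#oo#ooooooooooo....
  -46 ........oo#oo##o#oo#o##oooo....
  -52 .........oo##o##o####ooooo.....
  -58 .........ooooooooooooo#oo......
  -64 .........oo##o##oo#o##o##......
  -70 .........o#oooooooooooo........
  -76 ...............................
  -82 ...............................
  -88 ...............................
  -94 ...............................
tin 806 174.5 287.7
tin 809 174.5 287.7
planer 1051 358.6 290.2
planer 1053 358.6 290.2
```

cut2 was knocked aside, but it still lies flat in the bed next to cut4. The flap is on its rest, and the tin and planer have not moved. Handing in.

```bash
python3 -c "
from rig import robot
print(robot.close_job())"
```

```text
the job is handed in; nothing more can be done
None
```

I handed the job in after about 43 s on the robot's clock, with no verdict shown. The three cuts present (cut1, cut2, cut4) lie flat in the bed. I shut the flap gently and pressed the plunger in about 9 mm (estimated from the 11 N force). The flap is back on its rest, and the tin and planing block did not move. cut2 was shifted about 24 mm after I placed it but is still flat in the bed beside cut4.

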